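# Fit the retaining ring on a lathe spindle with circlip pliers

### The arm

A 6-joint arm with a two-finger parallel gripper is mounted at the origin on the work surface. World frame = base frame: x ahead of the robot, y to its left, z up, the work surface at z = 0. Lengths are in m, angles in rad, forces in N, time in s.
With the tool pointing down it reaches from about 0.25 to 0.775 m from the base axis. Payload 8.9 kg.
Tool frame: the origin (TCP) lies at the very end of the fingers, on their centre line; the grasp point (between the pads) lies 19 mm behind it; z points along the fingers, y is the direction in which the jaws open and shut (so a half turn about z gives the same grasp; the last joint's range is limited). The gripper opens to 85 mm and grips with 20 to 120 N. Pads are 22 mm wide; open, the fingers measure 114 mm over their backs; the gripper's body (76 mm by 85 mm) begins 54 mm behind the grasp point. The pads swing forward as they close: fully open they stand 13 mm farther back than shut.
Start: joints at [-1.257, 0.291, -0.153, 1.127, 0, 1.431], TCP at [0.23, -0.472, 0.231] pointing down, gripper open.
Joint ranges: [-2.52, 2.52], [-0.91, 1.74], [-1.3, 1.37], [-1.96, 2.02], [-1.52, 1.47], [-3.14, 3.14]. Speed limits (rad/s): [2.22, 2.22, 2.79, 3.14, 3.14, 3.14].

### API

Orientations are given as a rotation vector (axis times angle).
In Python, from rig import monitor, grab_frame, camera_model, bot gives the robot as it stands. The module is installed in compiled form; this text tells all that it offers.
- The arm moves only by the tool jog_arm, never from a script. Its argument "targets" is text: rows parted by semicolons, each of 5 numbers parted by spaces: the shift along the tool's x, y, z in mm, then the turn about the tool's z in degrees, then the finger opening in mm, from 0 to 85.4. In form: dx dy dz roll hand; .... A call has 1 to 8 rows; each row is the pose to reach, as a shift and turn from the pose commanded when the call began, along the tool's axes at that moment; what a row does not reach only later rows make up. A row lasts 1/10 s, in which the tool goes at most 50 mm and 8.59 degrees, less where a joint would pass 70% of its speed; a pose out of reach is approached as far as the arm can. A call with a gripper value outside its range is refused whole. The fingers move at their own pace and stop on an object; "grip_force" is the grip in N (left out, the last holds). Time passes only in rows, so rows that repeat a pose let the fingers close. It gives the time, the measured TCP pose, the force and the opening at its end, in the units of the state.
- monitor.get_obs(): the state, without advancing time (a new reading comes with each control period).
- grab_frame(name): name is "scene" or "top" or "wrist"; returns the picture (480x640x3 uint8, red, green, blue); there is no depth.
- camera_model(name): a dict with "mtx" (3x3 intrinsics, pixels), "k1" (the pictures are not rectified: a ray, as slopes to the right and down, at radius r is drawn at 1 + k1 r^2 times it, then the intrinsics apply), "R" (3x3) and "t" (3): a world point X has camera coordinates R X + t. Camera axes: x right, y down, z forward; pixel columns grow to the right and rows downward; lengths in m; the calibration is good to about 2 mm. A picture is of the moment at which its call begins: read the wrist's pose just before it. camera_model takes no time and is no camera call; for the wrist camera it gives the pose at the moment of the call.
- bot.finish_job(): hands the job in, once; it reports no verdict.
The state is a dict: "clock": time; "joint_pos": joint angles; "joint_vel": joint speeds; "joint_efforts": joint torques, N m; "tcp_pos": TCP position; "eef_rot": TCP orientation; "force": force on the tool from outside, world axes, zero at the start; "moment": the same for the moment, N m; "opening": opening from 0.0 (shut) to 1.0 (fully open).
Only numpy, scipy, OpenCV 4.12 (cv2) and the standard library are available. Lean on these libraries where they do the work, as an engineer would, in place of code of your own. Each camera call takes 0.05 s, during which the arm holds its last target.

### The job

Fit the retaining ring that lies loosely over the nose of the lathe spindle: take the circlip pliers out of the slot in the wooden block, put their two pins into the ring's lug holes and squeeze to spread the ring, no wider than it needs to pass over the seat. Press it down gently against the sprung bearing until the bearing is home, hold it there while you let the ring close fully into its groove, and draw the pins out. Then stand the pliers back upright in their slot, and leave the bowls, the jar and the sanding block where they are.

Things in the scene. Friction and masses are not known exactly. Their poses are not given: they have to be found in the camera images.
- ring_centre (a point): Dark steel retaining ring, 3 mm thick, inner diameter 46 mm closed, lying flat over the spindle's nose on the shoulder. Point: on its axis, half-way up. x points to the gap between the two lugs, z up. It springs shut by itself. It is clear of the 50 mm land all round with its lug holes 36 to 40 mm apart and 25 to 28 mm from the spindle's axis; beyond 46 mm apart it is spoilt.
- ring_left_hole (a point): Centre of the ring's +y lug hole, half-way up: 4.6 mm hole through a flat lug 10 mm square. Closed, the two holes are 18.6 mm apart, 28.5 mm in front (+x) of ring_centre (about the same when spread), beyond the shoulder's edge, so that a hard push on a lug there tips the ring. Closed in the groove they are about 19.5 mm apart.
- ring_right_hole (a point): The same for the -y lug hole. Opening the ring takes about 5 N at each lug to begin, 10 N at 39 mm. It hangs loosely on the pins and can tilt: if its back stays up on the shoulder's edge, move it a little towards its back.
- ring: The ring; origin on its axis at the underside, axes as ring_centre.
- spindle_groove (a point): Point on the axis of the fixed upright steel spindle, half-way up the groove that is free when the bearing is home; z up. The groove is 46.6 mm in diameter at its floor, 4 mm high; the ring's centre belongs within 1.5 mm of this point. Above it: land 50 mm in diameter, from 1.8 to 6.8 mm above the point; flat shoulder at 6.8 mm, nose 33 mm in diameter to 40.2 mm.
- spindle: The spindle in its wooden block (120 x 120 mm) with pulley and bearing; origin on the axis, 89.8 mm below spindle_groove.
- bearing: Ball bearing on the spindle, 90 mm outside, 20 mm high, flat on top, origin at its underside. A wave washer under it lifts it by 2.5 mm, so that it covers more than half of the groove from below: 3 N start it down, 10 N push it home on its stop, its top then level with the groove's lower side. Not held home, it jams the half-closed ring. Pressed with more than 28 N it is spoilt.
- pliers_grip (a point): Straight circlip pliers, about 160 g, standing pins down in a slot. Point: centre line, midway between the handle grips, 137 mm above the ends of the pins; z up along the pliers, y from one handle to the other. Here the grips are 62 mm apart over their outsides at rest, each 11 mm thick and 13 mm wide (x); 69 mm at the handles' top, 22 mm higher.
- pliers: The pliers' hinge pin, 72 mm below pliers_grip. Squeezing the handles (8 N each at first, 20 N with the ring spread) swings the jaws apart: each mm a handle goes in moves its pin out 0.7 to 0.87 mm. Let go, they spring back to rest. A finger guard stands out 4 mm from each handle, its top 23 mm below pliers_grip, 62 mm over both.
- pin_left (a point): The pin on the pliers' +y jaw, half-way down its 3 mm: a round pin, 3 mm thick, below a flat jaw end 5 mm square. The two pins are 11 mm apart at rest. They may go into the ring either way round.
- pin_right (a point): The same for the -y jaw.
- stand_slot (a point): Fixed wooden block, 90 x 140 mm, 72 mm high. Point: centre of its slot's mouth, at the block's top; the slot is 18 mm (x) by 38 mm (y), 58 mm deep. The pliers stand in it on the ends of their pins, their y along the slot's y (either way round), pliers_grip 79 mm above this point.
- bowl_a_mid (a point): Centre of a turned wooden bowl standing upside down, 116 mm across, 74 mm high. Leave it.
- bowl_b_mid (a point): Centre of a second bowl upside down, 104 mm across, 66 mm high. Leave it.
- jar_mid (a point): Centre of a glass jar with a lid, 68 mm across, 88 mm high. Leave it.
- sander_mid (a point): Centre of a cork sanding block, 80 x 42 x 26 mm. Leave it.

How it is judged:
By the outcome, as a careful person would: the job done as asked, in the order asked, and still so for the second after the job is handed in, with the robot touching nothing.
It also fails if it takes over 72 s, if anything falls off the work surface, if the arm or the gripper's body presses on something with over 40 N, if the wrist force passes 120 N, or if a joint passes its speed limit or range.

## Working session

There is one attempt and no reset: what is moved stays moved. The work goes in short steps, Python scripts to look and compute and a tool call to move; the robot and the scene stay as the last step left them, time stands still between calls to the robot, and variables do not carry over. Pictures are saved under pics/ and viewed, and the job is handed in when it is done.

Besides the shell and the picture viewer there is one more tool, called as name(argument=value, ...) on one line, values as JSON. jog_arm: Moves the arm, as the interface text tells. Its arguments: {"type":"object","properties":{"targets":{"type":"string"},"grip_force":{"type":"number"}},"required":["targets"]}

```bash
mkdir -p pics; ls
python3 - <<'E'
from rig import monitor, grab_frame, camera_model, bot
import cv2, numpy as np
np.set_printoptions(precision=4,suppress=True)
o=monitor.get_obs()
for k in o: print(k,np.array(o[k]))
for n in ["scene","top","wrist"]:
    m=camera_model(n); print(n,m)
    cv2.imwrite(f"pics/{n}0.png",grab_frame(n)[:,:,::-1])
E
```

```text
pics
clock 0.0
joint_pos [-1.2573  0.2913 -0.1541  1.1267  0.      1.4315]
joint_vel [-0.0009 -0.0001 -0.0006  0.0005 -0.      0.0003]
joint_efforts [  0.0005 -53.7145  33.1372   0.0162  -0.0001   0.    ]
tcp_pos [ 0.2296 -0.4717  0.2307]
eef_rot [-3.0602 -0.7049  0.0002]
force [-0.259  -0.0403 -0.5882]
moment [-0.0168  0.0063  0.0273]
opening 0.9997563338249992
scene {'mtx': array([[449.5902,   0.    , 313.7986],
       [  0.    , 449.5902, 234.4262],
       [  0.    ,   0.    ,   1.    ]]), 'k1': -0.006816622149387937, 'R': array([[ 0.5448,  0.8384, -0.0146],
       [ 0.5173, -0.3497, -0.7811],
       [-0.66  ,  0.418 , -0.6243]]), 't': array([-0.3014, -0.1886,  1.3398])}
top {'mtx': array([[555.5414,   0.    , 326.8817],
       [  0.    , 555.5414, 236.8605],
       [  0.    ,   0.    ,   1.    ]]), 'k1': -0.027809748812936057, 'R': array([[-0.016 , -0.9998,  0.0069],
       [-0.9954,  0.0153, -0.095 ],
       [ 0.0949, -0.0084, -0.9954]]), 't': array([0.0151, 0.5623, 1.1346])}
wrist {'mtx': array([[431.7158,   0.    , 321.8876],
       [  0.    , 431.7158, 232.2799],
       [  0.    ,   0.    ,   1.    ]]), 'k1': -0.10360269534634436, 'R': array([[ 0.4376, -0.8992, -0.0008],
       [-0.8661, -0.4217,  0.2685],
       [-0.2418, -0.1168, -0.9633]]), 't': array([-0.5253, -0.0345,  0.3788])}
```

View pics/scene0.png

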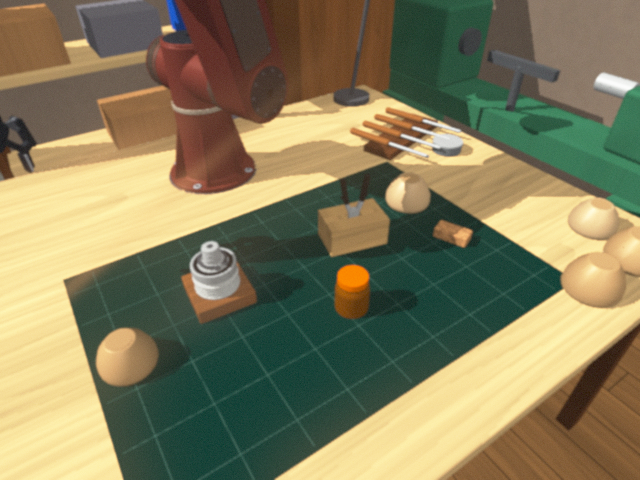

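View pics/top0.png

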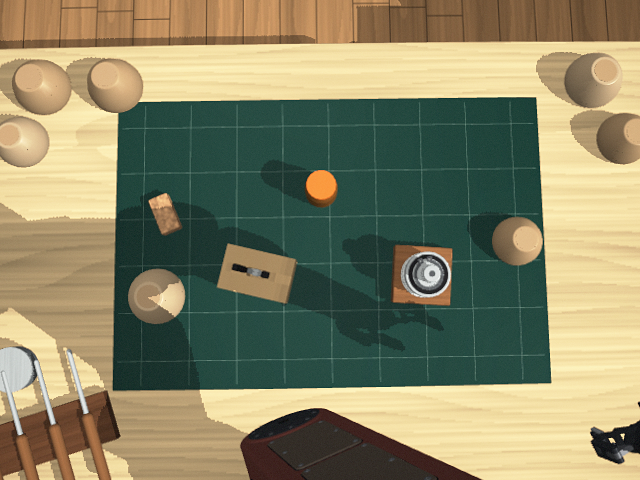

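View pics/wrist0.png

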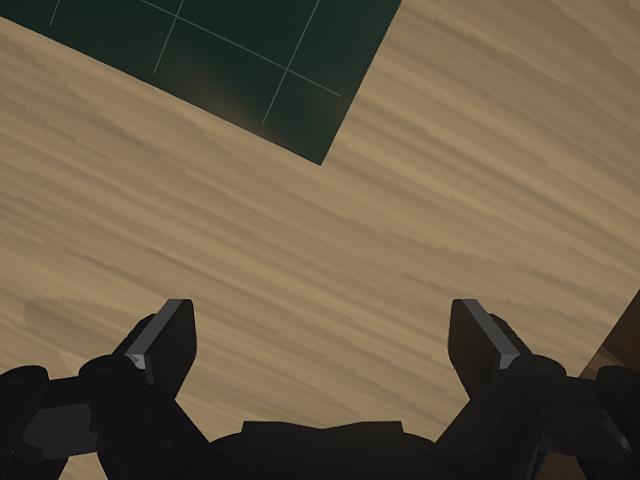

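```bash
cat > h.py <<'E'
from rig import monitor, grab_frame, camera_model, bot
import cv2, numpy as np
from scipy.spatial.transform import Rotation as Ro
np.set_printoptions(precision=4,suppress=True)
def und(m,p):
    p=np.atleast_2d(np.array(p,float)); K=m["mtx"]
    d=np.c_[(p[:,0]-K[0,2])/K[0,0],(p[:,1]-K[1,2])/K[1,1]]
    u=d.copy()
    for _ in range(20): u=d/(1+m["k1"]*(u**2).sum(1,keepdims=True))
    return u
def ray(m,p):
    u=und(m,p); d=np.c_[u,np.ones(len(u))]@m["R"]
    return -m["R"].T@m["t"], d/np.linalg.norm(d,axis=1,keepdims=True)
def onz(m,p,z):
    c,d=ray(m,p); return c+d*((z-c[2])/d[:,2])[:,None]
def onpl(m,p,p0,n):
    c,d=ray(m,p); return c+d*(((np.array(p0)-c)@n)/(d@n))[:,None]
def proj(m,X):
    X=np.atleast_2d(X); c=X@m["R"].T+m["t"]; u=c[:,:2]/c[:,2:]
    u=u*(1+m["k1"]*(u**2).sum(1,keepdims=True)); return u@m["mtx"][:2,:2].T+m["mtx"][:2,2]
def tri(ms,ps):
    A=np.zeros((3,3));b=np.zeros(3)
    for m,p in zip(ms,ps):
        c,d=ray(m,p); P=np.eye(3)-np.outer(d[0],d[0]); A+=P;b+=P@c
    return np.linalg.solve(A,b)
def crop(img,x0,y0,w,h,s,name):
    cv2.imwrite(name,cv2.resize(img[y0:y0+h,x0:x0+w,::-1],None,fx=s,fy=s,interpolation=cv2.INTER_CUBIC))
def T():
    o=monitor.get_obs(); return np.array(o["tcp_pos"]),Ro.from_rotvec(o["eef_rot"]).as_matrix(),o
E
python3 - <<'E'
from h import *
t=cv2.imread("pics/top0.png")[:,:,::-1]
crop(t,205,225,110,90,7,"pics/t_st.png");crop(t,380,235,90,80,7,"pics/t_sp.png")
s=cv2.imread("pics/scene0.png")[:,:,::-1]
crop(s,310,165,90,100,6,"pics/s_st.png");crop(s,175,230,90,95,6,"pics/s_sp.png")
E
```

```text
(no output)
```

View pics/t_st.png

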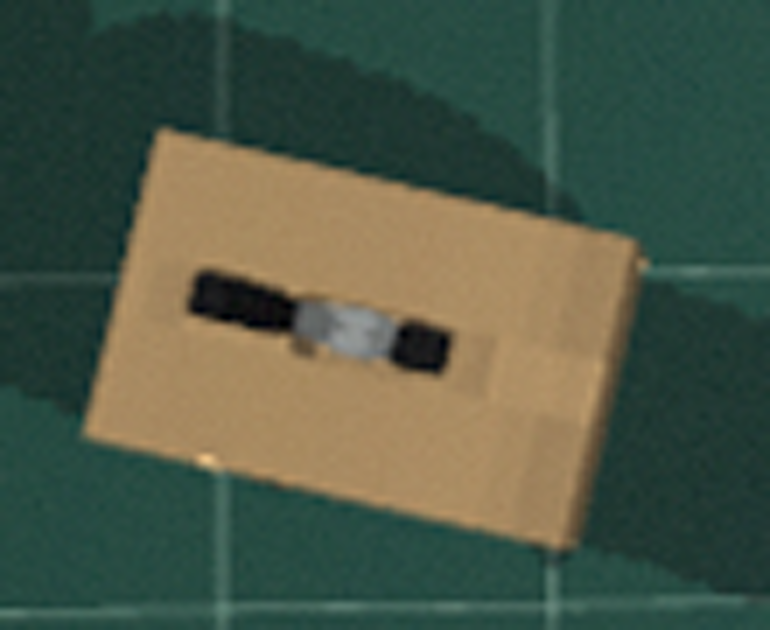

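View pics/t_sp.png

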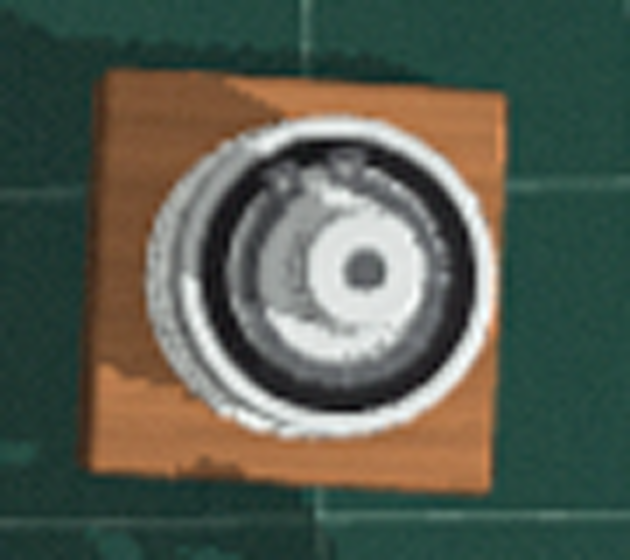

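View pics/s_st.png

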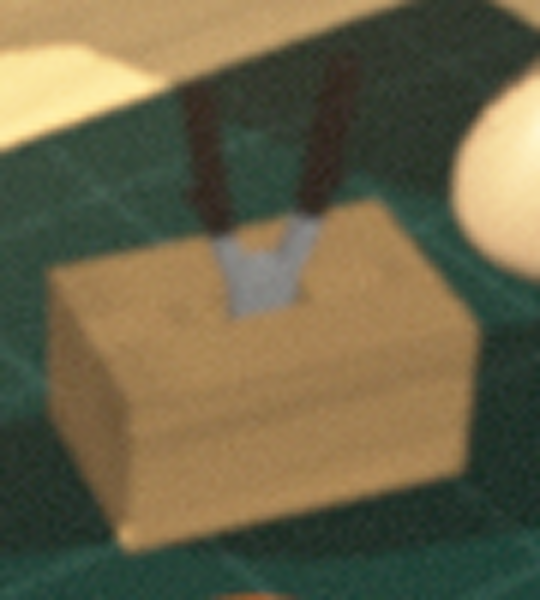

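View pics/s_sp.png

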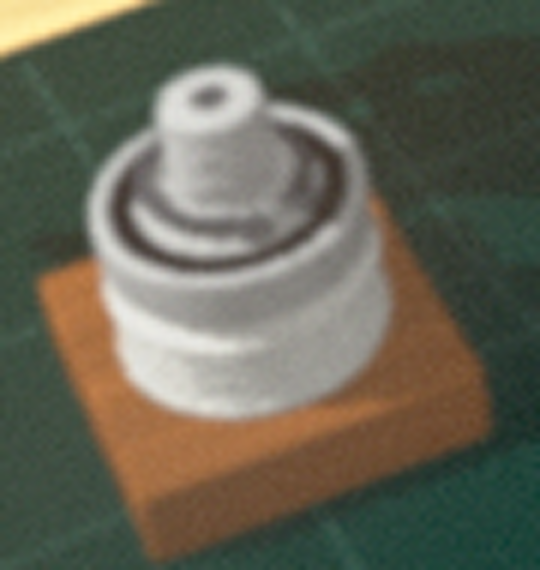

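Run:
```python
from h import *
m=camera_model("top"); s=camera_model("scene")
t=lambda x,y,ox,oy:[ox+x/7-0.5+.07,oy+y/7-.43]
P=[t(160,128,205,225),t(632,243,205,225),t(560,548,205,225),t(85,437,205,225)]
X=onz(m,P,.072);print(X,X.mean(0))
for a,b in [(0,1),(1,2),(3,2),(0,3)]: d=X[b]-X[a];print(np.linalg.norm(d),np.degrees(np.arctan2(d[1],d[0])))
print("nose",onz(m,[t(364,269,380,235)],.130), "bearing outer", onz(m,[t(340,275,380,235)],.0903))
print("lugs",onz(m,[t(285,178,380,235),t(345,160,380,235)],.098))
print("scene nose",onz(s,[[175+208/6,230+97/6]],.130))
p,R,o=T();print(p,R)
w=camera_model("wrist");c=-w["R"].T@w["t"];print("cam in tool",R.T@(c-p),(w["R"]@R))
```

```text
[[0.5492 0.2063 0.072 ]
 [0.5141 0.0714 0.072 ]
 [0.4278 0.0927 0.072 ]
 [0.4613 0.2276 0.072 ]] [0.4881 0.1495 0.072 ]
0.13936211879332397 -104.56903599951562
0.08889380461489817 166.0977216405781
0.1389151527600794 -103.93341267293158
0.09044111362924195 166.37491727056226
nose [[ 0.4807 -0.1903  0.13  ]] bearing outer [[ 0.4802 -0.1913  0.0903]]
lugs [[ 0.5074 -0.1753  0.098 ]
 [ 0.5121 -0.1923  0.098 ]]
scene nose [[ 0.4777 -0.1877  0.13  ]]
[ 0.2296 -0.4718  0.2309] [[ 0.8992  0.4375 -0.0003]
 [ 0.4375 -0.8992  0.001 ]
 [ 0.0001 -0.001  -1.    ]]
cam in tool [ 0.0685  0.0008 -0.1429] [[ 0.0001  1.     -0.0004]
 [-0.9632 -0.     -0.2686]
 [-0.2686  0.0004  0.9632]]
```

jog_arm(targets="348 -144 60 12 85; 348 -144 60 12 85; 348 -144 60 12 85; 348 -144 60 12 85; 348 -144 60 12 85; 348 -144 60 12 85; 348 -144 60 12 85; 348 -144 60 12 85", grip_force=40)

```text
clock: 0.95
tcp_pos: [0.4809, -0.1877, 0.1707]
eef_rot: [-3.117, -0.384, 0.0]
force: [-0.2, -1.0, 0.3]
opening: 0.992
```

Run:
```python
from h import *
p,R,o=T();print(p,R[:,0],o["clock"],np.abs(o["joint_vel"]).max())
w=camera_model("wrist")
f=grab_frame("wrist");cv2.imwrite("pics/w1.png",f[:,:,::-1]);np.savez("w1.npz",f=f,p=p,R=R,wR=w["R"],wt=w["t"])
```

```text
[ 0.4809 -0.1877  0.1707] [ 0.9701  0.2425 -0.0001] 0.95 0.6381789584092603
```

View pics/w1.png

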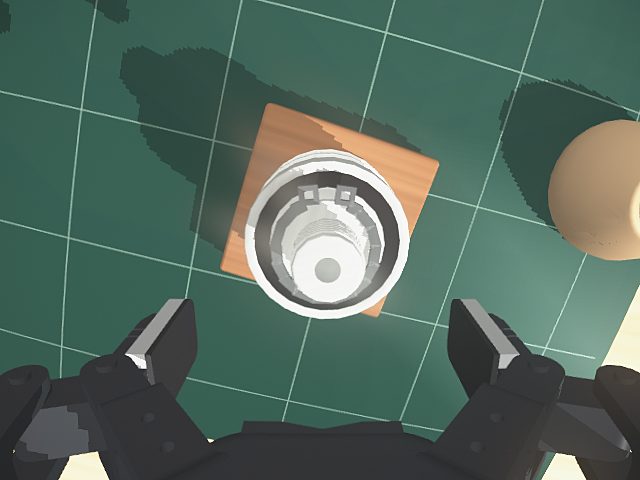

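Run:
```python
from h import *
for i in range(4):
    p,R,o=T();w=camera_model("wrist");f=grab_frame("wrist");print(p,np.abs(o["joint_vel"]).max())
cv2.imwrite("pics/w2.png",f[:,:,::-1]);np.savez("w2.npz",f=f,p=p,R=R,**w)
crop(f,240,140,180,180,4,"pics/w2c.png")
```

```text
[ 0.4828 -0.1849  0.17  ] 0.12496906620678765
[ 0.4812 -0.1869  0.1703] 0.07186939926054656
[ 0.4802 -0.1886  0.1706] 0.05265955633558321
[ 0.4796 -0.1897  0.1709] 0.03829770607345012Traceback (most recent call last):
  File "<stdin>", line 4, in <module>
TypeError: numpy.savez() got multiple values for keyword argument 'R'
```

```bash
cat >> h.py <<'E'
def shot(name,tag,n=1):
    fs=[]
    for _ in range(n):
        p,R,o=T();m=camera_model(name);fs.append(grab_frame(name).astype(float))
    f=np.mean(fs,0).clip(0,255).astype(np.uint8)
    np.savez(tag+".npz",f=f,p=p,Rt=R,**m);cv2.imwrite(f"pics/{tag}.png",f[:,:,::-1])
    print(tag,"tcp",p,"yaw",np.degrees(np.arctan2(R[1,0],R[0,0])).round(2),"F",np.array(o["force"]),"op",round(o["opening"],4),"clk",o["clock"],"v",np.abs(o["joint_vel"]).max().round(4))
    return f,m,p,R
def load(tag):
    d=np.load(tag+".npz");return d["f"],dict(mtx=d["mtx"],k1=float(d["k1"]),R=d["R"],t=d["t"]),d["p"],d["Rt"]
E
python3 - <<'E'
from h import *
f,m,p,R=shot("wrist","w2")
f,m,p,R=shot("wrist","w3")
crop(f,240,140,180,180,4,"pics/w3c.png")
E
```

```text
w2 tcp [ 0.4793 -0.1905  0.1712] yaw 13.97 F [ 1.2097  0.7606 -0.3088] op 0.9952 clk 1.2 v 0.0261
w3 tcp [ 0.4791 -0.1909  0.1713] yaw 13.91 F [0.4282 0.2307 0.1751] op 0.9942 clk 1.25 v 0.0153
```

View pics/w3c.png

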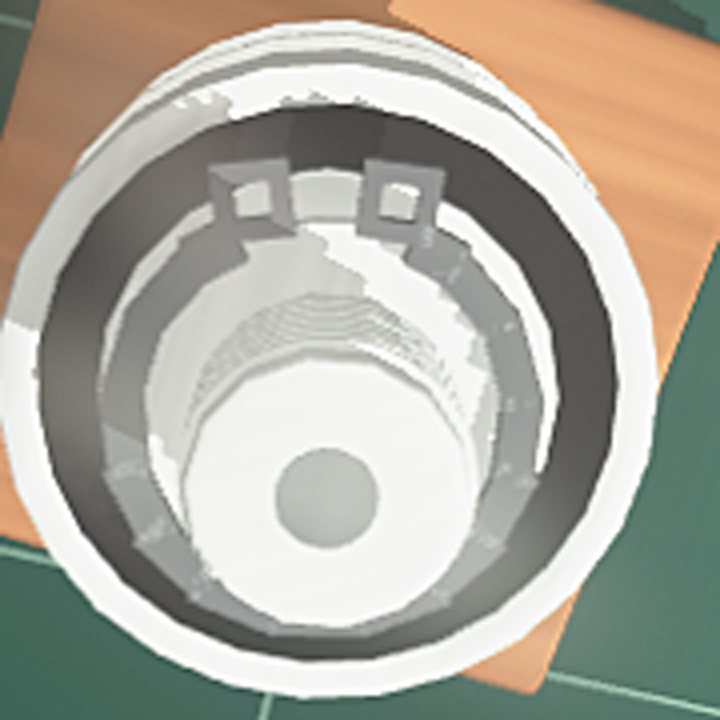

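Run:
```python
from h import *
f,m,p,R=load("w3")
q=lambda x,y:[240+x/4-.4,140+y/4-.4]
X=onz(m,[q(252,201),q(403,199)],.0996);print(X,np.linalg.norm(X[0]-X[1]))
d=X[0]-X[1];yaw=np.degrees(np.arctan2(-d[0],d[1]));print("yaw",yaw)
mid=X.mean(0);u=np.array([np.cos(np.radians(yaw)),np.sin(np.radians(yaw))])
n=onz(m,[q(326,498)],.130)[0];print("mid",mid,"nose",n,"ringc",mid[:2]-.0285*u,"mid-nose",(mid-n)[:2]@u,(mid-n)[:2]@np.array([-u[1],u[0]]))
# bearing circle black ring outer
```

```text
[[ 0.507  -0.1749  0.0996]
 [ 0.5118 -0.1932  0.0996]] 0.018982049034188465
yaw 14.675491133965025
mid [ 0.5094 -0.184   0.0996] nose [ 0.4815 -0.1908  0.13  ] ringc [ 0.4819 -0.1913] mid-nose 0.028736526986089955 -0.0005441720681651338
```

jog_arm(targets="30 -50 -60 6 85; 45 -95 -60 12 85; 60 -143 -60 20 85; 70 -190 -60 26 85; 80 -237 -60 28.4 85; 86 -280 -60 28.4 85; 90 -315 -60 28.4 85; 91 -328 -60 28.4 85")

```text
clock: 2.1
tcp_pos: [0.4716, -0.0034, 0.2312]
eef_rot: [-3.086, 0.296, -0.004]
force: [-0.2, 0.2, -0.3]
opening: 0.993
```

Run:
```python
from h import *
for i in range(3): shot("wrist","w4")
f,m,p,R=shot("wrist","w4")
```

```text
w4 tcp [ 0.4716 -0.0034  0.2312] yaw -10.94 F [-0.2112  0.1909 -0.2736] op 0.9926 clk 2.1 v 0.1327
w4 tcp [ 0.4709 -0.0031  0.2312] yaw -10.92 F [-0.1531  0.2774  0.5088] op 0.9933 clk 2.15 v 0.0251
w4 tcp [ 0.4716 -0.0032  0.2313] yaw -10.91 F [0.3053 0.3169 0.2007] op 0.9973 clk 2.2 v 0.0217
w4 tcp [ 0.4721 -0.0031  0.2313] yaw -10.89 F [ 0.4726 -0.5161  0.3602] op 0.998 clk 2.25 v 0.0144
```

View pics/w4.png

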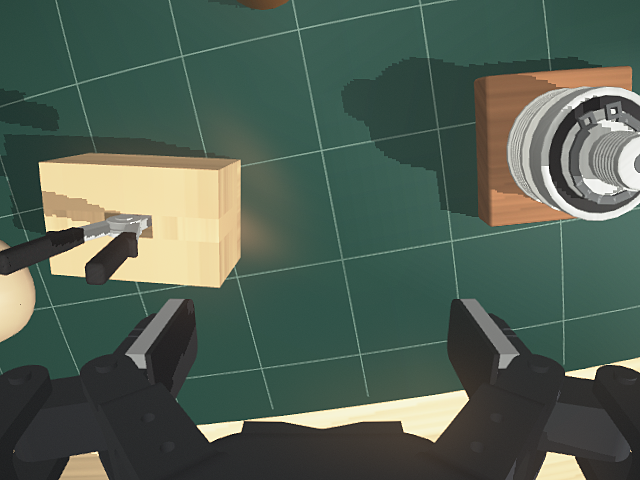

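jog_arm(targets="-3 -40 0 3.5 85; -6 -75 0 3.5 85; -9 -110 0 3.5 85; -12 -135 0 3.5 85; -13 -148 0 3.5 85; -13 -153 0 3.5 85; -13 -153 0 3.5 85; -13 -153 0 3.5 85")

```text
clock: 3.1
tcp_pos: [0.463, 0.015, 0.2376]
eef_rot: [-3.043, 0.283, -0.004]
force: [0.6, -0.1, 0.4]
opening: 0.994
```

Run:
```python
from h import *
for i in range(1): shot("wrist","w5")
f,m,p,R=shot("wrist","w5")
```

```text
w5 tcp [0.463  0.015  0.2376] yaw -10.61 F [ 0.59   -0.0739  0.3872] op 0.9938 clk 3.1 v 0.0061
w5 tcp [0.463  0.015  0.2376] yaw -10.61 F [ 0.0769  0.3822 -1.0235] op 0.9965 clk 3.15 v 0.0013
```

View pics/w5.png

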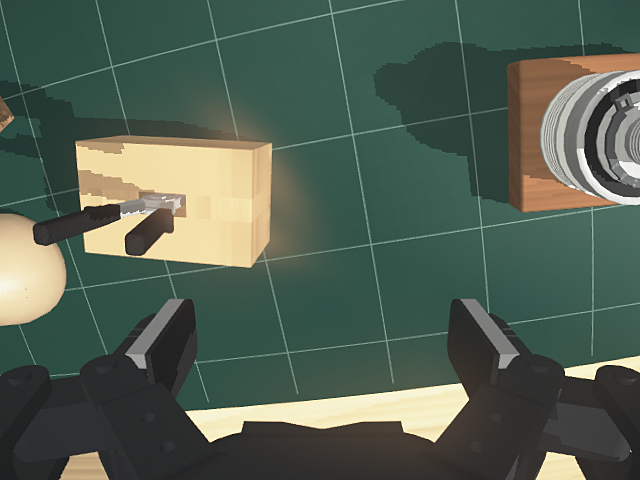

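Run:
```python
from h import *
p,R,o=T();print(np.array(o["joint_pos"]),R)
```

```text
[-0.1863  0.165  -0.3044  1.1067  0.0851  3.1406] [[ 0.9829 -0.184   0.0106]
 [-0.1842 -0.9792  0.0845]
 [-0.0052 -0.085  -0.9964]]
```

jog_arm(targets="0 0 0 -8 85; 0 0 0 -16 85; 0 0 0 -24 85; 0 0 0 -32 85; 0 0 0 -40 85; 0 0 0 -48 85; 0 0 0 -56 85; 0 0 0 -60 85")

```text
clock: 4.0
tcp_pos: [0.4631, 0.0149, 0.2375]
eef_rot: [-2.785, -1.289, -0.069]
force: [0.2, 0.3, -0.9]
opening: 0.996
```

Run:
```python
from h import *
p,R,o=T();print(np.array(o["joint_pos"]),R,p,o["joint_vel"])
```

```text
[-0.1863  0.1651 -0.3043  1.1066  0.0852  2.0881] [[ 0.6468  0.7626  0.0105]
 [ 0.7593 -0.6452  0.0846]
 [ 0.0713 -0.0467 -0.9964]] [0.4631 0.0149 0.2375] [-0.0012 -0.0002  0.0002 -0.0006 -0.0001 -0.6304]
```

jog_arm(targets="0 0 0 -8.5 85; 0 0 0 -17 85; 0 0 0 -25.5 85; 0 0 0 -34 85; 0 0 0 -42.5 85; 0 0 0 -51 85; 0 0 0 -59.5 85; 0 0 0 -68 85")

```text
clock: 4.8
tcp_pos: [0.4631, 0.0149, 0.2375]
eef_rot: [-1.605, -2.657, -0.121]
force: [-0.1, 0.4, -0.0]
opening: 0.994
```

jog_arm(targets="0 0 0 -8.5 85; 0 0 0 -17 85; 0 0 0 -25.5 85; 0 0 0 -34 85; 0 0 0 -42.5 85; 0 0 0 -51 85; 0 0 0 -59.5 85; 0 0 0 -68 85")

```text
clock: 5.6
tcp_pos: [0.4631, 0.0149, 0.2375]
eef_rot: [-0.156, 3.12, 0.131]
force: [0.7, -0.4, -0.8]
opening: 0.994
```

jog_arm(targets="0 0 0 -8.5 85; 0 0 0 -17 85; 0 0 0 -25.5 85; 0 0 0 -34 85; 0 0 0 -42.5 85; 0 0 0 -51 85; 0 0 0 -59.5 85; 0 0 0 -68 85")

```text
clock: 6.4
tcp_pos: [0.4631, 0.0149, 0.2375]
eef_rot: [-1.848, 2.465, 0.095]
force: [0.5, 1.0, -0.8]
opening: 0.992
```

jog_arm(targets="0 0 0 -8.5 85; 0 0 0 -17 85; 0 0 0 -25.5 85; 0 0 0 -34 85; 0 0 0 -42.5 85; 0 0 0 -51 85; 0 0 0 -59.5 85; 0 0 0 -68 85")

```text
clock: 7.2
tcp_pos: [0.4631, 0.0149, 0.2375]
eef_rot: [-2.889, 1.003, 0.027]
force: [0.1, -0.1, -1.5]
opening: 0.997
```

Run:
```python
from h import *
p,R,o=T();print(np.array(o["joint_pos"]),R,p,o["joint_vel"])
```

```text
[-0.1863  0.1652 -0.3044  1.1066  0.0851 -2.66  ] [[ 0.7852 -0.6191  0.0105]
 [-0.6177 -0.7819  0.0846]
 [-0.0442 -0.0729 -0.9964]] [0.4631 0.0149 0.2375] [ 0.0018 -0.0003  0.0009 -0.0004  0.     -1.4721]
```

jog_arm(targets="0 0 0 -8.5 85; 0 0 0 -17 85; 0 0 0 -25 85; 0 0 0 -27 85")

```text
clock: 7.6
tcp_pos: [0.463, 0.015, 0.2375]
eef_rot: [-3.041, 0.302, -0.003]
force: [0.3, -0.2, 0.3]
opening: 0.994
```

jog_arm(targets="-3 40 0 -3.5 85; -6 75 0 -3.5 85; -9 110 0 -3.5 85; -12 135 0 -3.5 85")

```text
clock: 8.0
tcp_pos: [0.4493, -0.0032, 0.228]
eef_rot: [-3.082, 0.315, -0.002]
force: [-0.5, 0.2, -0.2]
opening: 0.995
```

Run:
```python
from h import *
p,R,o=T();print(np.array(o["joint_pos"]),R,p,o["joint_vel"])
```

```text
[-0.2019  0.1469 -0.3498  1.0769  0.0433 -3.1401] [[ 0.9794 -0.2019  0.0059]
 [-0.202  -0.9784  0.043 ]
 [-0.0029 -0.0433 -0.9991]] [ 0.4493 -0.0032  0.228 ] [-0.0195 -0.028  -0.0753 -0.0493 -0.0115 -0.004 ]
```

jog_arm(targets="0 40 0 -3.5 85; 0 75 0 -3.5 85; 0 110 0 -3.5 85; 0 135 0 -3.5 85")

```text
clock: 8.4
tcp_pos: [0.4467, -0.0163, 0.2235]
eef_rot: [-3.123, 0.318, 0.002]
force: [-0.1, -0.3, 0.2]
opening: 0.998
```

Run:
```python
from h import *
p,R,o=T();print(np.array(o["joint_pos"]),R,p,o["joint_vel"])
```

```text
[-0.2018  0.1487 -0.3592  1.0642  0.002  -3.1405] [[ 0.9795 -0.2015 -0.0009]
 [-0.2015 -0.9795  0.0022]
 [-0.0013 -0.002  -1.    ]] [ 0.4467 -0.0163  0.2235] [-0.015   0.0064 -0.0143 -0.0193 -0.012  -0.0013]
```

jog_arm(targets="1 -20 -3 8.5 85; 2 -45 -6 17 85; 3 -70 -9 25.5 85; 4 -95 -12 34 85; 5 -120 -12 42.5 85; 6 -145 -12 51 85; 7 -162 -12 59.5 85; 7 -171 -12 68 85")

```text
clock: 9.2
tcp_pos: [0.4882, 0.1514, 0.2356]
eef_rot: [-2.408, 2.016, 0.004]
force: [0.5, -0.3, -1.1]
opening: 0.996
```

jog_arm(targets="0 0 0 8.5 85; 0 0 0 17 85; 0 0 0 25.5 85; 0 0 0 34 85; 0 0 0 42.5 85; 0 0 0 51 85; 0 0 0 59.5 85; 0 0 0 68 85")

```text
clock: 10.0
tcp_pos: [0.4879, 0.15, 0.2357]
eef_rot: [0.867, -3.019, -0.004]
force: [-0.2, 0.1, 0.5]
opening: 0.999
```

jog_arm(targets="0 0 0 8.5 85; 0 0 0 17 85; 0 0 0 25.5 85; 0 0 0 34 85; 0 0 0 42.5 85; 0 0 0 46.8 85; 0 0 0 46.8 85")

```text
clock: 10.7
tcp_pos: [0.4879, 0.15, 0.2358]
eef_rot: [-0.395, -3.115, -0.003]
force: [0.7, 0.3, -0.3]
opening: 0.998
```

Run:
```python
from h import *
f,m,p,R=shot("wrist","w6")
print(R)
```

```text
w6 tcp [0.4879 0.15   0.2358] yaw 165.55 F [ 0.6717  0.3093 -0.264 ] op 0.9981 clk 10.7 v 0.0939
[[-0.9684  0.2495 -0.001 ]
 [ 0.2495  0.9684  0.0022]
 [ 0.0015  0.0018 -1.    ]]
```

View pics/w6.png

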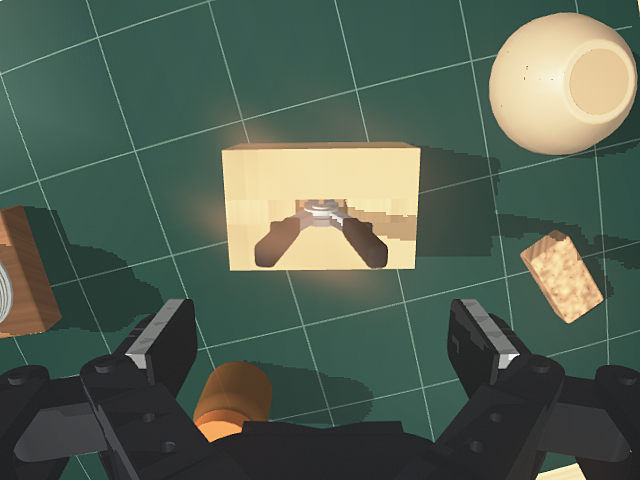

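Run:
```python
from h import *
f,m,p,R=shot("wrist","w7")
crop(f,215,135,215,145,3.7,"pics/w7c.png")
```

```text
w7 tcp [0.4879 0.15   0.2357] yaw 165.72 F [-0.1474 -0.395  -0.3534] op 0.996 clk 10.75 v 0.0276
```

View pics/w7c.png

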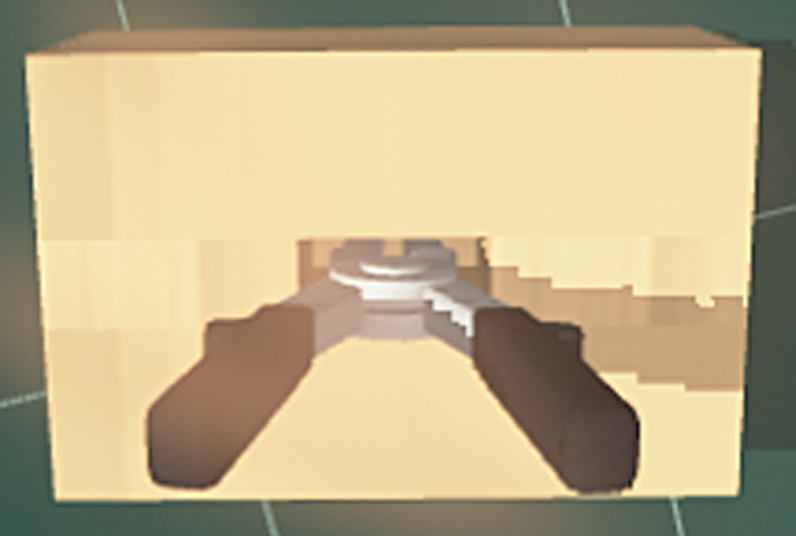

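Run:
```python
from h import *
f,m,p,R=load("w7")
q=lambda x,y:[215+x/3.7-.4,135+y/3.7-.4]
L=lambda X:(X-p)@R
X=onz(m,[q(28,54),q(760,50),q(740,495),q(56,500)],.072);print(L(X)*1e3,L(X).mean(0)*1e3,X.mean(0))
X=onz(m,[q(148,460),q(638,460),q(180,488),q(606,490)],.173);print(L(X)*1e3)
print(L(onz(m,[q(395,268)],.080))*1e3)
```

```text
[[ 42.4486 -70.8062 163.6885]
 [ 43.1901  68.8834 163.9327]
 [-46.9282  70.0172 163.795 ]
 [-47.9557 -70.3804 163.5492]] [ -2.3113  -0.5715 163.7414] [0.4898 0.1492 0.072 ]
[[ -4.2321 -34.3026  62.6794]
 [ -4.2575  32.5211  62.7956]
 [ -8.2787 -30.0765  62.6805]
 [ -8.5932  28.2991  62.7816]]
[[  2.2951  -0.7618 155.7481]]
```

jog_arm(targets="-2 -0.8 15 -0.4 85; -2 -0.8 30 -0.4 85; -2 -0.8 45 -0.4 85; -2 -0.8 60 -0.4 85; -2 -0.8 75 -0.4 85; -2 -0.8 90 -0.4 85; -2 -0.8 102 -0.4 85; -2 -0.8 108 -0.4 80")

```text
clock: 11.6
tcp_pos: [0.489, 0.1489, 0.1268]
eef_rot: [-0.38, -3.116, -0.002]
force: [-0.1, -0.0, 0.9]
opening: 0.939
```

jog_arm(targets="0 0 0 0 70; 0 0 0 0 66; 0 0 0 0 63")

```text
clock: 11.9
tcp_pos: [0.491, 0.1492, 0.1294]
eef_rot: [0.381, 3.116, 0.004]
force: [-0.2, -0.2, 6.4]
opening: 0.744
```

Run:
```python
from h import *
f,m,p,R=shot("wrist","w8")
```

```text
w8 tcp [0.491  0.1492 0.1294] yaw 166.05 F [-0.1611 -0.1731  6.4156] op 0.7436 clk 11.9 v 0.0032
```

View pics/w8.png

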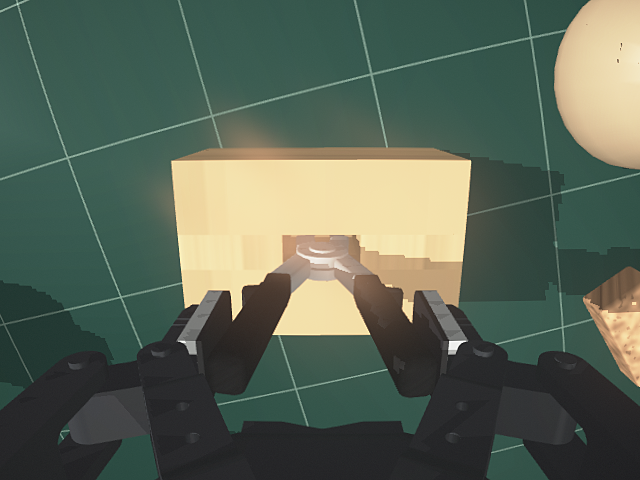

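jog_arm(targets="0 0 -1 0 61; 0 0 -1.5 0 59; 0 0 -2 0 58; 0 0 -2.5 0 57; 0 0 -3 0 56; 0 0 -3.5 0 56")

```text
clock: 12.55
tcp_pos: [0.4901, 0.1494, 0.1321]
eef_rot: [0.381, 3.118, 0.004]
force: [-0.1, 1.0, 2.5]
opening: 0.658
```

Run:
```python
from h import *
f,m,p,R=shot("wrist","w9")
```

```text
w9 tcp [0.4901 0.1494 0.1321] yaw 166.05 F [-0.0982  1.027   2.5205] op 0.6577 clk 12.55 v 0.0131
```

View pics/w9.png

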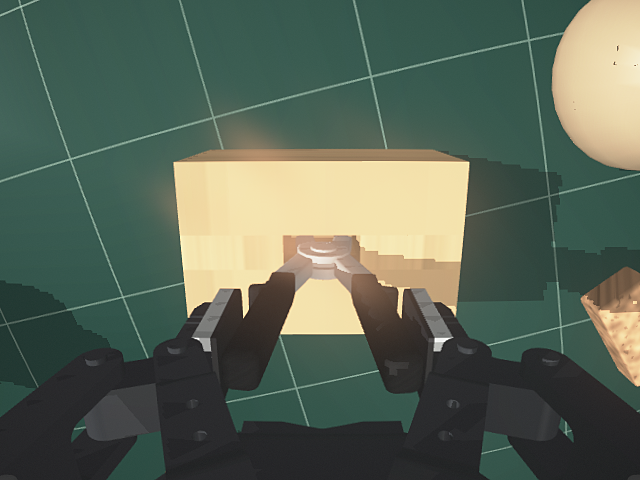

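jog_arm(targets="0 0 -3 0 56; 0 0 -8 0 56; 0 0 -15 0 56; 0 0 -22 0 56; 0 0 -30 0 56; 0 0 -30 0 56")

```text
clock: 13.2
tcp_pos: [0.4902, 0.1491, 0.1626]
eef_rot: [0.382, 3.118, 0.003]
force: [1.6, 0.4, -1.8]
opening: 0.654
```

Run:
```python
from h import *
f,m,p,R=shot("wrist","w10")
```

```text
w10 tcp [0.4902 0.1491 0.1626] yaw 166.04 F [ 1.5648  0.3513 -1.794 ] op 0.6544 clk 13.2 v 0.0243
```

View pics/w10.png

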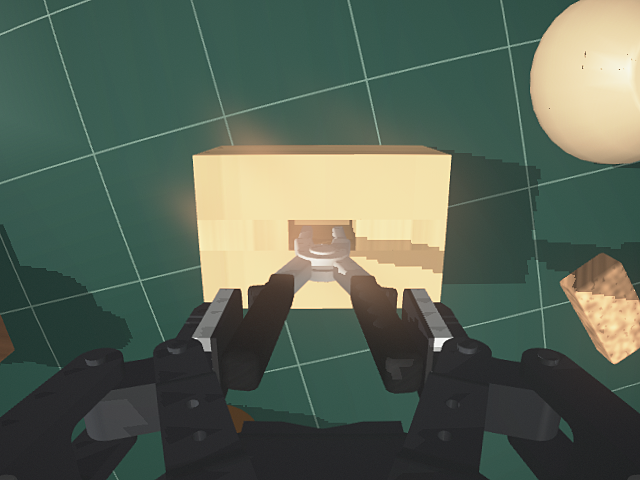

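jog_arm(targets="0 0 -10 0 56; 0 0 -24 0 56; 0 0 -40 0 56; 0 0 -56 0 56; 0 0 -72 0 56; 0 0 -88 0 56; 0 0 -100 0 56; 0 0 -108 0 56")

```text
clock: 14.05
tcp_pos: [0.4898, 0.1488, 0.2704]
eef_rot: [-0.382, -3.118, -0.003]
force: [0.9, 0.0, -1.8]
opening: 0.66
```

Run:
```python
from h import *
f,m,p,R=shot("wrist","w11")
crop(f,230,180,180,150,4,"pics/w11c.png")
```

```text
w11 tcp [0.4898 0.1488 0.2704] yaw 166.04 F [ 0.8704  0.0054 -1.8496] op 0.6599 clk 14.05 v 0.1843
```

View pics/w11c.png

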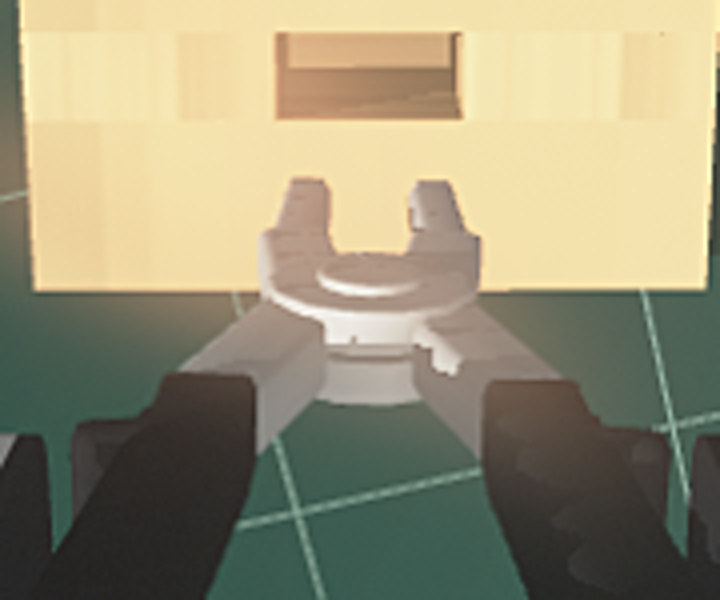

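Run:
```python
from h import *
f,m,p,R=shot("wrist","w12",2)
crop(f,290,215,64,50,12,"pics/w12c.png")
n=-R[:,2]
q=lambda x,y:[230+x/4-.4,180+y/4-.4]
for d in (.112,.115):
    X=onpl(m,[q(292,180),q(330,180),q(413,181),q(451,181)],p+R[:,2]*d,n);print((X-p)@R*1e3)
```

```text
w12 tcp [0.4901 0.1489 0.2702] yaw 166.04 F [ 0.3296  0.2078 -2.1903] op 0.6581 clk 14.15 v 0.0336
[[  0.863  -12.1643 112.    ]
 [  0.8634  -6.3677 112.    ]
 [  0.7085   6.2902 112.    ]
 [  0.7104  12.0878 112.    ]]
[[  0.0834 -12.3038 115.    ]
 [  0.0838  -6.439  115.    ]
 [ -0.0729   6.3679 115.    ]
 [ -0.0709  12.2337 115.    ]]
```

View pics/w12c.png

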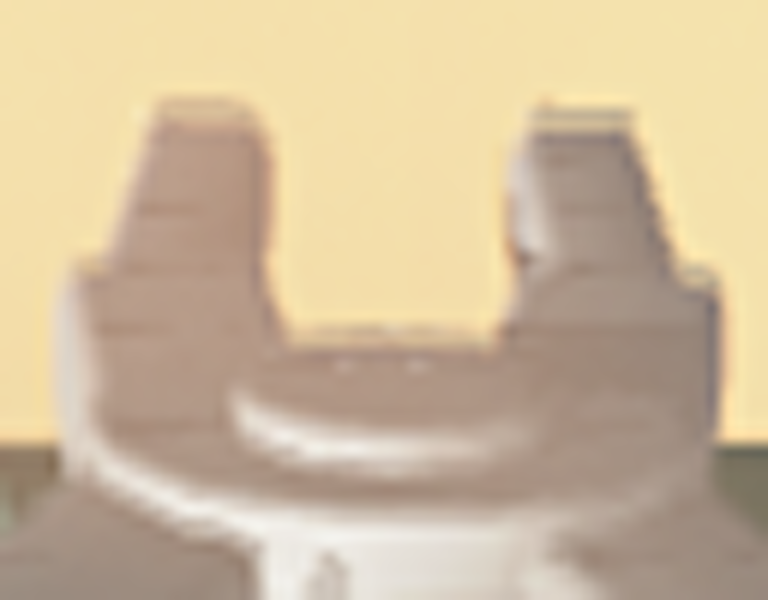

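jog_arm(targets="-3 -10 0 -1 56; -9 -30 0 -3 56; -18 -60 0 -6 56; -27 -90 0 -9 56; -36 -120 0 -12 56; -45 -150 0 -15 56; -54 -180 0 -18 56; -62 -205 0 -20 56")

```text
clock: 15.0
tcp_pos: [0.4998, -0.0666, 0.268]
eef_rot: [0.168, -3.135, -0.003]
force: [0.7, 0.7, -1.6]
opening: 0.652
```

Run:
```python
from h import *
p,R,o=T();print(p,R,o["joint_pos"],o["force"],o["opening"])
d=np.array([.5071,-.1846,.270])-p;print(d@R*1e3,np.degrees(np.arctan2(R[1,0],R[0,0])))
```

```text
[ 0.4998 -0.0666  0.268 ] [[-0.9943 -0.1067 -0.0023]
 [-0.1067  0.9943  0.0021]
 [ 0.0021  0.0023 -1.    ]] [-0.2784  0.2351 -0.1313  1.2071  0.0014 -0.3853] [ 0.7456  0.6752 -1.6332] 0.6518700793247006
[   5.3164 -118.1433   -2.2589] -173.87271712841317
```

jog_arm(targets="1 -25 0 -2 56; 3 -50 0 -4 56; 4 -75 0 -6 56; 5 -97 0 -8 56; 6 -111 0 -8.7 56; 6 -118 0 -8.7 56; 6 -119.5 0 -8.7 56; 6 -119.5 0 -8.7 56")

```text
clock: 15.8
tcp_pos: [0.5067, -0.1842, 0.2683]
eef_rot: [0.402, -3.114, -0.004]
force: [-0.5, -0.1, -1.1]
opening: 0.654
```

Run:
```python
from h import *
shot("wrist","w13");f,m,p,R=shot("wrist","w13")
crop(f,220,150,200,150,4,"pics/w13c.png")
```

```text
w13 tcp [ 0.5067 -0.1842  0.2683] yaw -165.28 F [-0.5022 -0.1064 -1.0647] op 0.6539 clk 15.8 v 0.0102
w13 tcp [ 0.5068 -0.1839  0.2685] yaw -165.25 F [ 0.8309 -0.3994 -0.5017] op 0.6551 clk 15.85 v 0.0063
```

View pics/w13c.png

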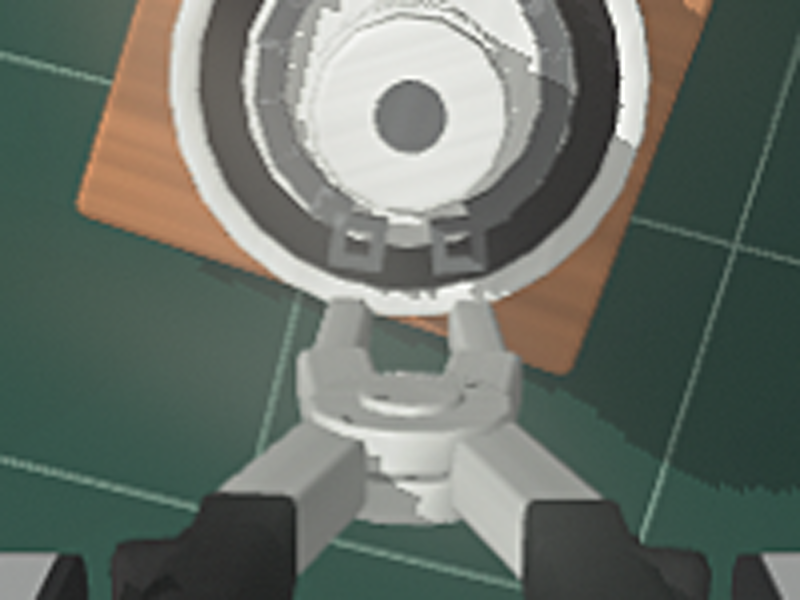

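```bash
cat >> h.py <<'E'
def meas(m,p,R,holes,jaws,q,zh=.0996,dj=.115,nose=None):
    n=np.array([0,0,1.])
    H=(onz(m,[q(*h) for h in holes],zh)-p)@R*1e3
    J=(onpl(m,[q(*h) for h in jaws],p+R[:,2]*dj,n)-p)@R*1e3
    print("holes",H[0],H[1],"sep",np.linalg.norm(H[0]-H[1]),"mid",H.mean(0),"ang",np.degrees(np.arctan2(-(H[1]-H[0])[0],(H[1]-H[0])[1])))
    print("jaw",J[:,:2].tolist(),"sep",J[1,1]-J[0,1],"pinmid",J[:,0].mean()-2.5,J[:,1].mean(),"slope",J[1,0]-J[0,0])
    print("shift x,y",H.mean(0)[:2]-[J[:,0].mean()-2.5,J[:,1].mean()])
    if nose is not None:
        N=(onz(m,[q(*nose)],.130)-p)@R*1e3;print("nose",N, "hole mid - nose",H.mean(0)[:2]-N[0,:2])
E
python3 - <<'E'
from h import *
f,m,p,R=load("w13")
q=lambda x,y:[220+x/4-.4,150+y/4-.4]
meas(m,p,R,[(358,243),(460,245)],[(349,300),(472,301)],q,nose=(410,117))
E
```

```text
holes [ -2.7104 -10.2766 168.8419] [ -3.0969   8.5813 168.89  ] sep 18.861888151170216 mid [ -2.9036  -0.8477 168.866 ] ang 1.174076957767442
jaw [[0.3916705179883563, -10.081271408922927], [0.22308980611405757, 8.896900938978415]] sep 18.978172347901342 pinmid -2.192619837948793 -0.5921852349722556 slope -0.1685807118742987
shift x,y [-0.711  -0.2555]
nose [[ 25.2513  -0.6737 138.4871]] hole mid - nose [-28.1549  -0.174 ]
```

jog_arm(targets="-0.7 -0.3 8 0.5 56; -0.7 -0.3 16 0.5 56; -0.7 -0.3 24 0.5 56; -0.7 -0.3 32 0.5 56; -0.7 -0.3 38 0.5 56; -0.7 -0.3 43 0.5 56; -0.7 -0.3 45 0.5 56; -0.7 -0.3 45 0.5 56")

```text
clock: 16.7
tcp_pos: [0.5075, -0.1846, 0.2235]
eef_rot: [0.389, -3.116, -0.003]
force: [-0.1, 0.1, -1.3]
opening: 0.659
```

Run:
```python
from h import *
shot("wrist","w14");f,m,p,R=shot("wrist","w14")
crop(f,260,160,130,90,6,"pics/w14c.png")
```

```text
w14 tcp [ 0.5075 -0.1846  0.2235] yaw -165.77 F [-0.145   0.0989 -1.3014] op 0.659 clk 16.7 v 0.0121
w14 tcp [ 0.5077 -0.1847  0.2237] yaw -165.76 F [ 0.8897 -0.2483 -1.4111] op 0.6545 clk 16.75 v 0.0063
```

View pics/w14c.png

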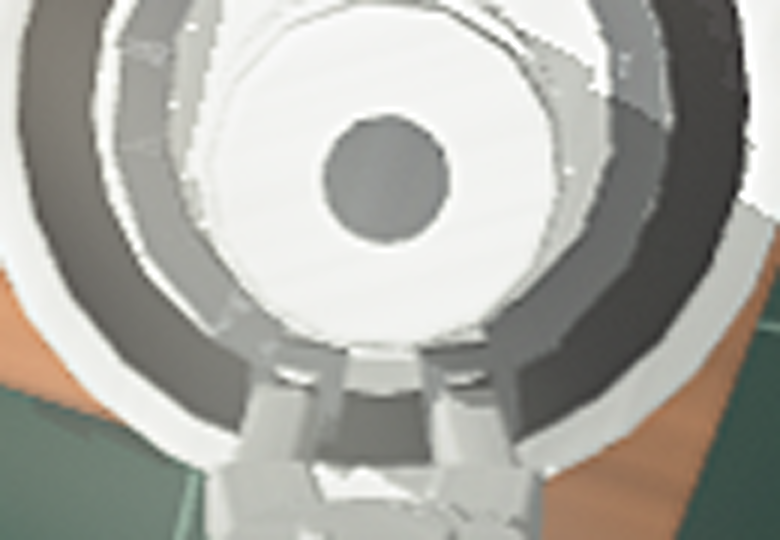

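Run:
```python
from h import *
f,m,p,R=load("w14")
crop(f,294,206,56,40,14,"pics/w14d.png")
```

```text
(no output)
```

View pics/w14d.png

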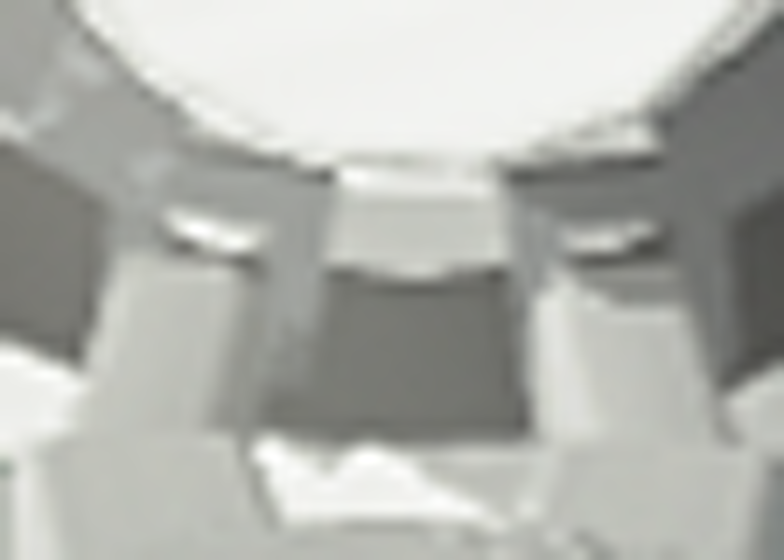

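Run:
```python
from h import *
f,m,p,R=load("w14")
q=lambda x,y:[294+x/14-.46,206+y/14-.46]
q6=lambda x,y:[260+x/6-.42,160+y/6-.42]
N=(onz(m,[q6(386,180)],.130)-p)@R*1e3;print(N)
for z in (.0996,):
  H=(onz(m,[q(213,255),q(622,262)],z)-p)@R*1e3;print(H)
for dj in (.115,.118):
  J=(onpl(m,[q(180,255),q(615,280)],p+R[:,2]*dj,np.array([0,0,1.]))-p)@R*1e3;print(J, J.mean(0)-[2.5,0,0])
# nose circle fit by threshold? outer top edge
```

```text
[[25.9448  0.3338 93.7458]]
[[ -1.4435  -9.1865 124.1169]
 [ -1.7793   9.4767 124.1522]]
[[  0.9101 -10.3506 114.9807]
 [ -0.235    8.8276 115.0167]] [ -2.1625  -0.7615 114.9987]
[[  0.1374 -10.4628 117.9802]
 [ -1.021    8.9385 118.0166]] [ -2.9418  -0.7622 117.9984]
```

jog_arm(targets="0.2 0.9 1 0 56; 0.2 0.9 2 0 56; 0.2 0.9 3 0 56; 0.2 0.9 4 0 56; 0.2 0.9 5 0 56; 0.2 0.9 5 0 56; 0.2 0.9 5 0 56")

```text
clock: 17.5
tcp_pos: [0.5072, -0.1838, 0.2186]
eef_rot: [0.389, -3.117, -0.003]
force: [0.5, 0.2, -1.4]
opening: 0.657
```

Run:
```python
from h import *
f,m,p,R=shot("wrist","w15")
crop(f,294,206,56,40,14,"pics/w15d.png")
```

```text
w15 tcp [ 0.5072 -0.1838  0.2186] yaw -165.76 F [ 0.4917  0.2113 -1.4013] op 0.6569 clk 17.5 v 0.0012
```

View pics/w15d.png

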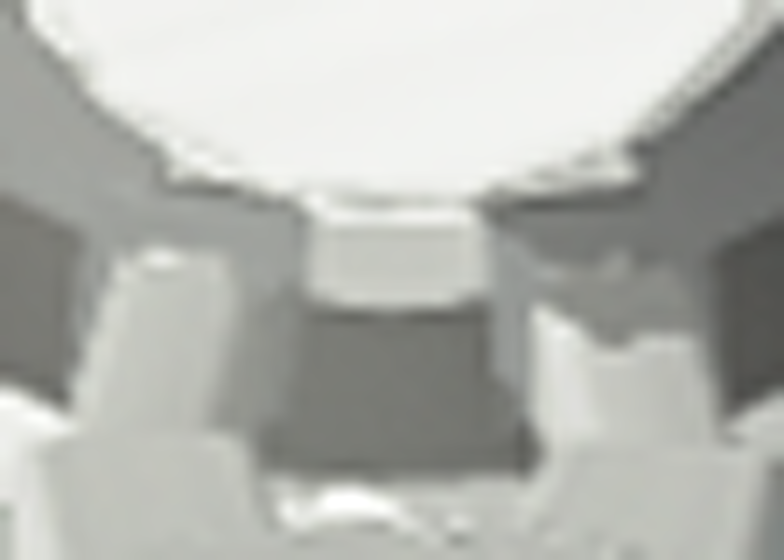

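Run:
```python
from h import *
q=lambda x,y:[294+x/14-.46,206+y/14-.46]
def nose(f):
    g=cv2.cvtColor(f,cv2.COLOR_RGB2GRAY); 
    sub=g[165:225,295:350]; mk=((sub>110)&(sub<165)).astype(np.uint8)
    n,l,st,c=cv2.connectedComponentsWithStats(mk)
    out=[(st[i,4],c[i]+[295,165],st[i,:4]) for i in range(1,n) if st[i,4]>60]
    return out
for t in ("w13","w14","w15"):
    f,m,p,R=load(t)
    o=nose(f)
    for a,c,s in o:
        print(t,a,c,s,((onz(m,[c],.130)-p)@R*1e3)[0])
f,m,p,R=load("w15")
for dj in (.115,):
  J=(onpl(m,[q(172,256),q(610,264)],p+R[:,2]*dj,np.array([0,0,1.]))-p)@R*1e3;print(J, J.mean(0)-[2.5,0,0])
print((onz(m,[q(190,300),q(603,300)],.0996)-p)@R*1e3)
```

```text
w13 241 [321.9751 178.917 ] [19  5 18 18] [ 25.2071  -0.7555 138.4868]
w13 431 [312.0116 205.8794] [ 0 20 46 33] [  7.1652  -7.3833 138.4565]
w14 332 [323.8584 189.3012] [19 14 21 21] [26.1012  0.3032 93.7458]
w14 181 [304.547  218.9779] [ 0 46 23 14] [  9.1705 -10.5736  93.7184]
w14 120 [340.5083 218.775 ] [35 46 20 14] [ 9.2821  9.72   93.757 ]
w15 347 [322.0922 191.3631] [17 16 21 21] [25.844  -0.668  88.6347]
w15 168 [302.0536 218.5476] [ 0 41 21 19] [ 10.6561 -11.7265  88.6038]
w15 147 [340.3265 219.4966] [33 42 22 18] [10.11    9.4087 88.6471]
[[  0.8481 -10.6962 114.9784]
 [  0.4777   8.6088 115.018 ]] [ -1.8371  -1.0437 114.9982]
[[ -2.2259 -10.0649 119.0003]
 [ -2.2321   8.4555 119.0385]]
```

jog_arm(targets="-0.3 0.3 0 0 57; -0.3 0.3 0.5 0 57; -0.3 0.3 1 0 57; -0.3 0.3 1.5 0 57; -0.3 0.3 2 0 57; -0.3 0.3 2.5 0 57")

```text
clock: 18.15
tcp_pos: [0.5074, -0.1834, 0.2161]
eef_rot: [0.389, -3.117, -0.003]
force: [-0.9, 0.6, -1.4]
opening: 0.671
```

Run:
```python
from h import *
f,m,p,R=shot("wrist","w16")
crop(f,294,206,56,40,14,"pics/w16d.png")
```

```text
w16 tcp [ 0.5074 -0.1834  0.2161] yaw -165.76 F [-0.8651  0.5619 -1.4145] op 0.6706 clk 18.15 v 0.012
```

View pics/w16d.png

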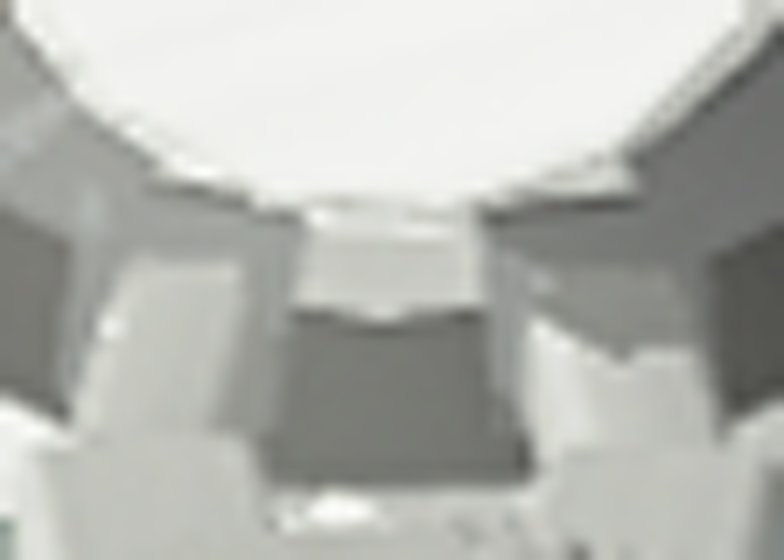

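jog_arm(targets="0 0 0.5 0 57; 0 0 1 0 57; 0 0 1.5 0 57")

```text
clock: 18.5
tcp_pos: [0.5076, -0.1835, 0.2149]
eef_rot: [0.389, -3.117, -0.003]
force: [-0.1, 0.5, 0.8]
opening: 0.67
```

jog_arm(targets="0 0 0.4 0 57; 0 0 0.8 0 57")

```text
clock: 18.7
tcp_pos: [0.5075, -0.1834, 0.214]
eef_rot: [0.389, -3.117, -0.003]
force: [0.3, 0.1, -0.8]
opening: 0.673
```

Run:
```python
from h import *
f,m,p,R=shot("wrist","w17",1)
for _ in range(3): print(np.array(monitor.get_obs()["force"])); grab_frame("wrist")
crop(f,270,190,100,70,8,"pics/w17d.png")
```

```text
w17 tcp [ 0.5075 -0.1834  0.214 ] yaw -165.76 F [ 0.346   0.0952 -0.7777] op 0.6728 clk 18.7 v 0.0118
[ 1.0562 -0.0936 -0.7272]
[0.3785 0.6034 0.3697]
[-0.1898 -0.0006  0.2045]
```

View pics/w17d.png

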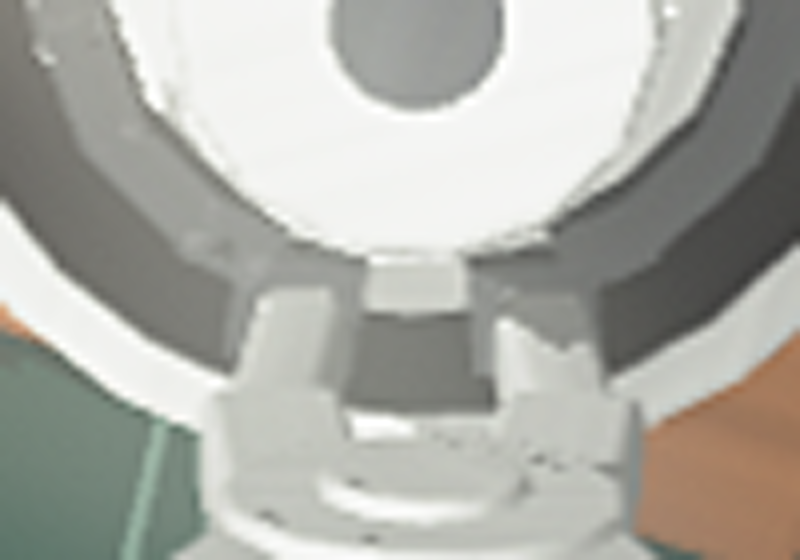

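jog_arm(targets="0 0 -0.3 0 56; 0 0 -0.6 0 55; 0 0 -0.9 0 54; 0 0 -1.2 0 53; 0 0 -1.2 0 53", grip_force=60)

```text
clock: 19.4
tcp_pos: [0.5075, -0.1835, 0.2151]
eef_rot: [0.389, -3.117, -0.003]
force: [-0.2, -0.8, 0.5]
opening: 0.626
```

Run:
```python
from h import *
for i in range(3): f,m,p,R=shot("wrist","w18",1)
crop(f,270,190,100,70,8,"pics/w18d.png")
```

```text
w18 tcp [ 0.5075 -0.1835  0.2151] yaw -165.76 F [-0.1875 -0.7796  0.4883] op 0.6262 clk 19.4 v 0.0022
w18 tcp [ 0.5075 -0.1835  0.2151] yaw -165.76 F [ 0.6984  0.523  -0.795 ] op 0.62 clk 19.45 v 0.0015
w18 tcp [ 0.5074 -0.1835  0.2151] yaw -165.76 F [ 0.7628  0.1562 -0.1908] op 0.625 clk 19.5 v 0.0018
```

View pics/w18d.png

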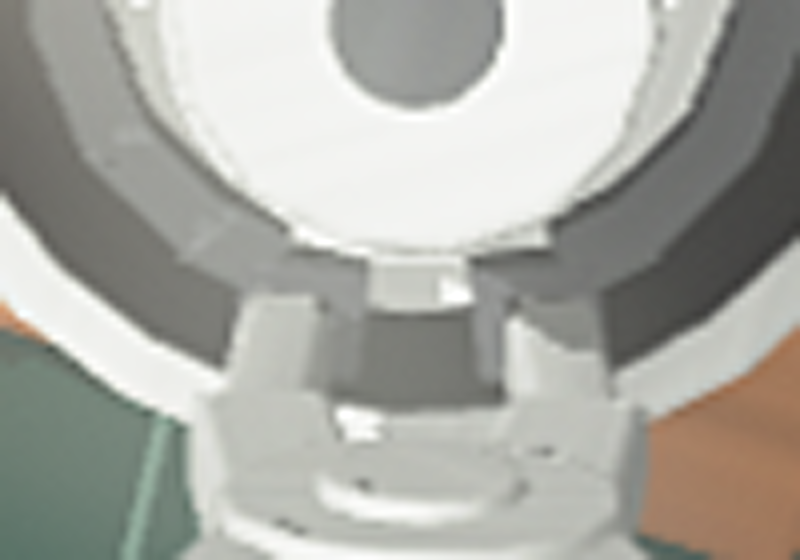

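jog_arm(targets="0.2 0 -0.3 0 52; 0.3 0 -0.6 0 51; 0.4 0 -0.9 0 50; 0.5 0 -1.2 0 49; 0.5 0 -1.2 0 49")

```text
clock: 20.05
tcp_pos: [0.5069, -0.1835, 0.2163]
eef_rot: [0.389, -3.117, -0.003]
force: [0.2, 0.3, 0.4]
opening: 0.576
```

Run:
```python
from h import *
for i in range(3): f,m,p,R=shot("wrist","w19",1)
crop(f,270,190,100,70,8,"pics/w19d.png")
```

```text
w19 tcp [ 0.5069 -0.1835  0.2163] yaw -165.76 F [0.1906 0.2759 0.3977] op 0.5759 clk 20.05 v 0.0018
w19 tcp [ 0.5069 -0.1835  0.2163] yaw -165.76 F [ 0.5025 -0.4312  0.3189] op 0.5774 clk 20.1 v 0.0014
w19 tcp [ 0.5069 -0.1835  0.2163] yaw -165.76 F [-0.3332  1.3843 -0.1849] op 0.5777 clk 20.15 v 0.0017
```

View pics/w19d.png

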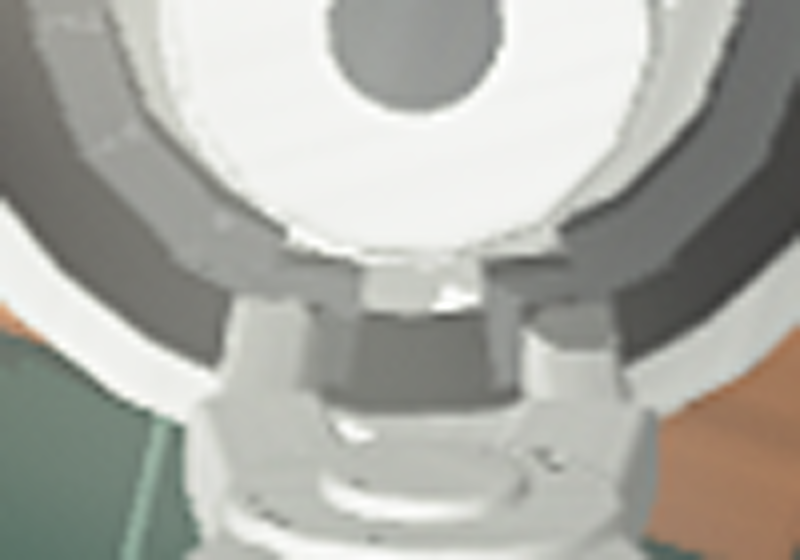

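jog_arm(targets="0.2 0 -0.3 0 48; 0.3 0 -0.6 0 47; 0.4 0 -0.85 0 46; 0.5 0 -1.1 0 45; 0.6 0 -1.35 0 44; 0.7 0 -1.6 0 43; 0.7 0 -1.8 0 42; 0.7 0 -1.8 0 42")

```text
clock: 21.0
tcp_pos: [0.5063, -0.1838, 0.2181]
eef_rot: [0.389, -3.117, -0.003]
force: [0.8, -0.2, -1.9]
opening: 0.497
```

Run:
```python
from h import *
for i in range(2): f,m,p,R=shot("wrist","w20",1)
crop(f,270,190,100,70,8,"pics/w20d.png")
```

```text
w20 tcp [ 0.5063 -0.1838  0.2181] yaw -165.76 F [ 0.7628 -0.1593 -1.9245] op 0.4974 clk 21.0 v 0.0032
w20 tcp [ 0.5063 -0.1838  0.2181] yaw -165.76 F [ 0.2733  0.5849 -1.2746] op 0.4927 clk 21.05 v 0.002
```

View pics/w20d.png

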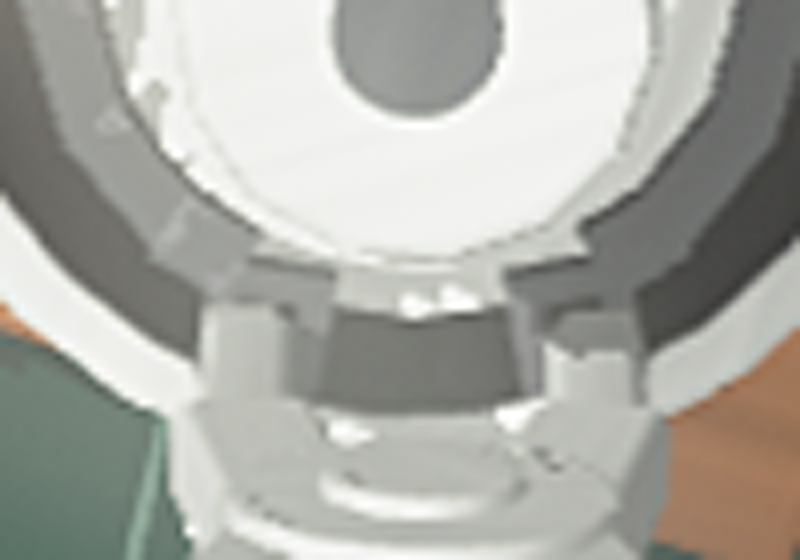

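jog_arm(targets="0.1 0 -0.1 0 41; 0.2 0 -0.2 0 40; 0.3 0 -0.35 0 39; 0.4 0 -0.5 0 38; 0.5 0 -0.65 0 37; 0.5 0 -0.8 0 36; 0.5 0 -0.9 0 35; 0.5 0 -0.9 0 35")

```text
clock: 21.9
tcp_pos: [0.5058, -0.1839, 0.219]
eef_rot: [0.389, -3.117, -0.003]
force: [0.8, 0.5, -1.9]
opening: 0.413
```

Run:
```python
from h import *
for i in range(2): f,m,p,R=shot("wrist","w21",1)
crop(f,270,190,100,70,8,"pics/w21d.png")
```

```text
w21 tcp [ 0.5058 -0.1839  0.219 ] yaw -165.76 F [ 0.7534  0.4528 -1.9477] op 0.4125 clk 21.9 v 0.0021
w21 tcp [ 0.5057 -0.1838  0.219 ] yaw -165.76 F [ 0.5061 -0.1894 -1.4764] op 0.417 clk 21.95 v 0.0016
```

View pics/w21d.png

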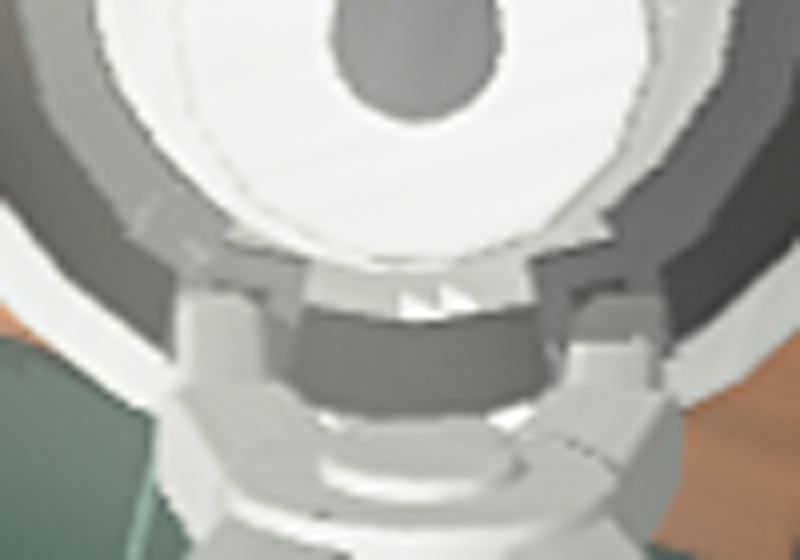

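jog_arm(targets="0 0 0 0 34; 0 0 -0.1 0 33; 0 0 -0.15 0 32; 0 0 -0.2 0 31; 0 0 -0.25 0 30; 0 0 -0.3 0 29; 0 0 -0.3 0 28; 0 0 -0.3 0 28")

```text
clock: 22.8
tcp_pos: [0.5058, -0.1839, 0.2193]
eef_rot: [0.389, -3.117, -0.003]
force: [-0.3, -0.4, -1.6]
opening: 0.336
```

Run:
```python
from h import *
for i in range(2): f,m,p,R=shot("wrist","w22",1)
crop(f,270,190,100,70,8,"pics/w22d.png")
```

```text
w22 tcp [ 0.5058 -0.1839  0.2193] yaw -165.76 F [-0.2515 -0.4249 -1.6423] op 0.3359 clk 22.8 v 0.0016
w22 tcp [ 0.5057 -0.1838  0.2193] yaw -165.76 F [-0.1351 -0.2923 -0.9886] op 0.3331 clk 22.85 v 0.0019
```

View pics/w22d.png

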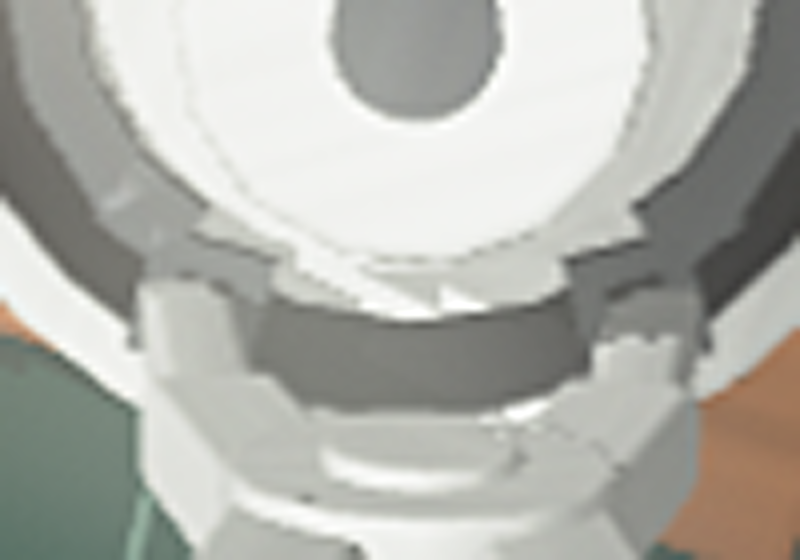

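jog_arm(targets="0 0 0 0 27; 0 0 0 0 26; 0 0 -0.1 0 25; 0 0 -0.1 0 24; 0 0 -0.1 0 24")

```text
clock: 23.4
tcp_pos: [0.5058, -0.1838, 0.2194]
eef_rot: [0.389, -3.117, -0.003]
force: [0.5, 0.5, -2.3]
opening: 0.286
```

Run:
```python
from h import *
for i in range(2): f,m,p,R=shot("wrist","w23",1)
crop(f,270,180,100,75,8,"pics/w23d.png")
```

```text
w23 tcp [ 0.5058 -0.1838  0.2194] yaw -165.76 F [ 0.5311  0.4756 -2.2862] op 0.2857 clk 23.4 v 0.0031
w23 tcp [ 0.5058 -0.1839  0.2194] yaw -165.76 F [-0.4098  0.5219 -1.8798] op 0.2844 clk 23.45 v 0.0016
```

View pics/w23d.png

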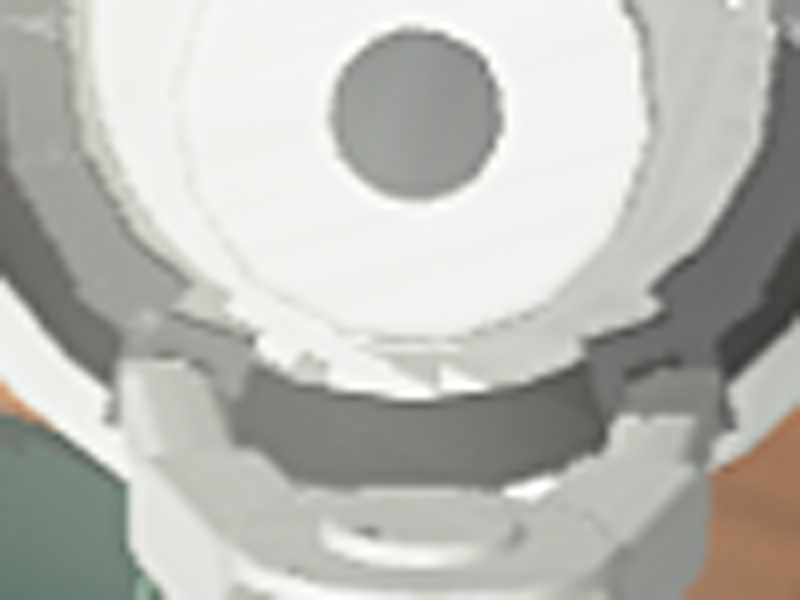

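View pics/w23.png

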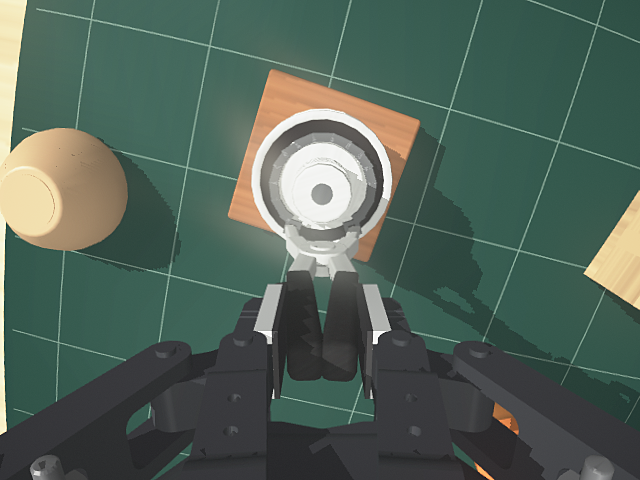

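Run:
```python
from h import *
f,m,p,R=load("w23")
q=lambda x,y:[270+x/8-.44,180+y/8-.44]
N=(onz(m,[q(415,115)],.130)-p)@R*1e3;print("nose",N)
for z in (.0996,):
  print("lug inner",(onz(m,[q(248,385),q(588,385)],z)-p)@R*1e3,"outer",(onz(m,[q(108,410),q(730,405)],z)-p)@R*1e3)
for z in (.1,.103): 
  J=(onz(m,[q(167,358),q(668,367)],z)-p)@R*1e3;print("jaw",J,J.mean(0)-[2.5,0,0], (N-J.mean(0))[0,:2]+[2.5,0])
```

```text
nose [[24.311  -1.0196 89.3967]]
lug inner [[ -2.865  -14.214  119.7585]
 [ -2.8734  12.5576 119.8109]] outer [[ -4.9021 -25.2982 119.7359]
 [ -4.5088  23.7953 119.8322]]
jaw [[ -0.5626 -20.5242 119.3472]
 [ -1.3044  18.8058 119.4239]] [ -3.4335  -0.8592 119.3856] [27.7445 -0.1604]
jaw [[  0.2141 -20.2974 116.348 ]
 [ -0.5193  18.5828 116.4238]] [ -2.6526  -0.8573 116.3859] [26.9636 -0.1623]
```

jog_arm(targets="0.4 0 0 0 24; 0.8 0 0 0 24; 0.8 0 0.6 0 24; 0.8 0 1.2 0 24; 0.8 0 1.8 0 24; 0.8 0 1.8 0 24")

```text
clock: 24.1
tcp_pos: [0.5049, -0.184, 0.2175]
eef_rot: [0.389, -3.116, -0.003]
force: [1.3, 0.4, -2.7]
opening: 0.285
```

Run:
```python
from h import *
for i in range(3): f,m,p,R=shot("wrist","w24",1)
crop(f,260,150,120,100,6.6,"pics/w24d.png")
```

```text
w24 tcp [ 0.5049 -0.184   0.2175] yaw -165.76 F [ 1.2823  0.4209 -2.7201] op 0.2849 clk 24.1 v 0.0029
w24 tcp [ 0.5049 -0.184   0.2175] yaw -165.76 F [-0.5596 -0.4075 -1.4858] op 0.2886 clk 24.15 v 0.0026
w24 tcp [ 0.5049 -0.184   0.2175] yaw -165.76 F [ 0.4669 -0.1034 -0.7067] op 0.2895 clk 24.2 v 0.0009
```

View pics/w24d.png

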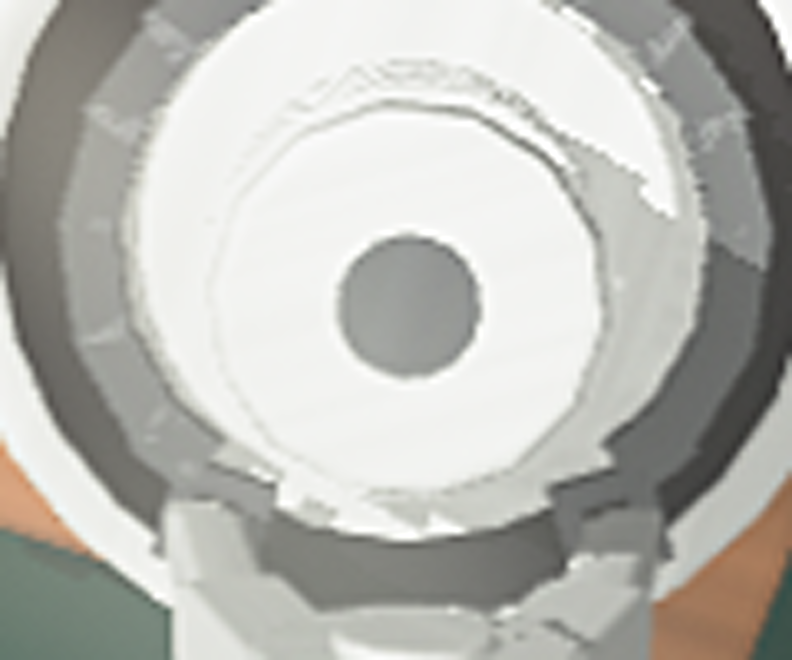

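jog_arm(targets="0 0 0.6 0 24; 0 0 1.2 0 24; 0 0 1.8 0 24; 0 0 2.4 0 24; 0 0 2.4 0 24")

```text
clock: 24.75
tcp_pos: [0.5052, -0.1841, 0.2154]
eef_rot: [0.389, -3.117, -0.002]
force: [-0.8, 0.5, 0.7]
opening: 0.286
```

Run:
```python
from h import *
for i in range(3): f,m,p,R=shot("wrist","w25",1)
crop(f,260,130,120,120,6,"pics/w25d.png")
```

```text
w25 tcp [ 0.5052 -0.1841  0.2154] yaw -165.76 F [-0.8285  0.4786  0.6713] op 0.2858 clk 24.75 v 0.0012
w25 tcp [ 0.5052 -0.1841  0.2154] yaw -165.76 F [ 0.2192 -0.0042  1.7234] op 0.2855 clk 24.8 v 0.0019
w25 tcp [ 0.5051 -0.1841  0.2154] yaw -165.76 F [ 0.7828 -0.3404  1.5523] op 0.29 clk 24.85 v 0.0021
```

View pics/w25d.png

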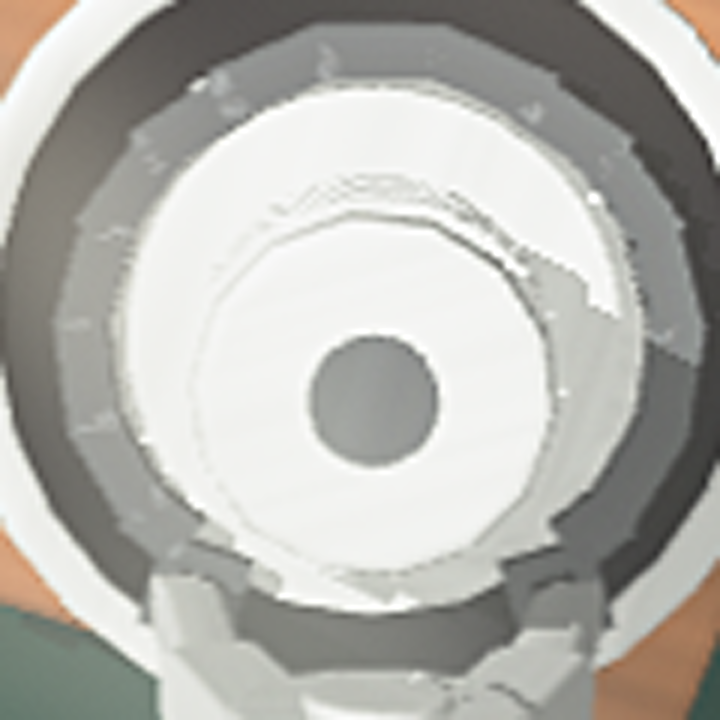

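Run:
```python
from h import *
f,m,p,R=load("w25")
q=lambda x,y:[260+x/6-.42,130+y/6-.42]
N=((onz(m,[q(375,401)],.130)-p)@R*1e3)[0];print("nose",N)
for lab,pt in [("back inner",(378,82)),("back outer",(378,25)),("left inner",(123,330)),("right inner",(642,325)),("left outer",(55,330)),("right outer",(703,340))]:
  for z in (.0996,.0966,.0936):
    X=((onz(m,[q(*pt)],z)-p)@R*1e3)[0]-N; print(lab,z,X[:2].round(2),np.hypot(*X[:2]).round(2))
```

```text
nose [23.6673 -0.6872 85.4323]
back inner 0.0996 [26.14  0.29] 26.14
back inner 0.0966 [25.93  0.29] 25.93
back inner 0.0936 [25.73  0.3 ] 25.73
back outer 0.0996 [31.67  0.29] 31.67
back outer 0.0966 [31.53  0.29] 31.53
back outer 0.0936 [31.39  0.3 ] 31.39
left inner 0.0996 [  1.49 -25.4 ] 25.44
left inner 0.0966 [  1.   -25.69] 25.71
left inner 0.0936 [  0.51 -25.99] 25.99
right inner 0.0996 [ 1.99 26.91] 26.98
right inner 0.0966 [ 1.51 27.22] 27.26
right inner 0.0936 [ 1.03 27.54] 27.55
left outer 0.0996 [  1.5  -32.27] 32.31
left outer 0.0966 [  1.01 -32.65] 32.66
left outer 0.0936 [  0.53 -33.02] 33.02
right outer 0.0996 [ 0.48 33.13] 33.13
right outer 0.0966 [-0.02 33.51] 33.51
right outer 0.0936 [-0.52 33.89] 33.9
```

jog_arm(targets="0.2 -0.1 -0.5 0 24; 0.4 -0.3 -0.5 0 24; 0.4 -0.3 0.2 0 24; 0.4 -0.3 0.8 0 24; 0.4 -0.3 0.8 0 24")

```text
clock: 25.4
tcp_pos: [0.5048, -0.1844, 0.2145]
eef_rot: [0.389, -3.117, -0.003]
force: [-0.6, 0.8, 3.5]
opening: 0.287
```

Run:
```python
from h import *
for i in range(3): f,m,p,R=shot("wrist","w26",1)
crop(f,260,130,120,120,6,"pics/w26d.png")
f,m,p,R=shot("scene","s26",1)
crop(f,175,170,90,95,8,"pics/s26d.png")
```

```text
w26 tcp [ 0.5048 -0.1844  0.2145] yaw -165.76 F [-0.6437  0.7848  3.5092] op 0.2869 clk 25.4 v 0.0022
w26 tcp [ 0.5048 -0.1844  0.2145] yaw -165.76 F [-0.8649 -0.1539  2.9187] op 0.2817 clk 25.45 v 0.0013
w26 tcp [ 0.5048 -0.1845  0.2146] yaw -165.76 F [-0.2502 -0.0358  3.5719] op 0.2898 clk 25.5 v 0.001
s26 tcp [ 0.5048 -0.1845  0.2146] yaw -165.76 F [-0.3768  0.2336  2.4894] op 0.2877 clk 25.55 v 0.0021
```

View pics/w26d.png

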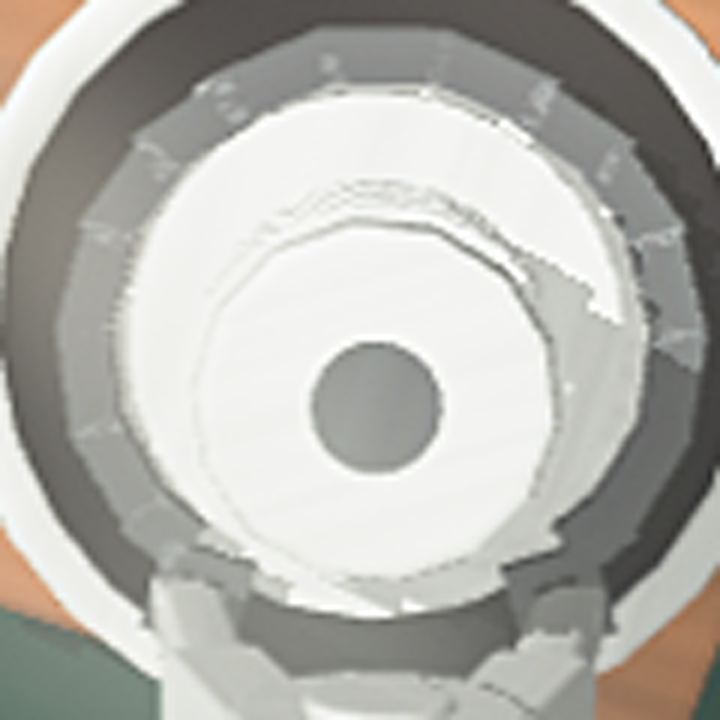

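View pics/s26d.png

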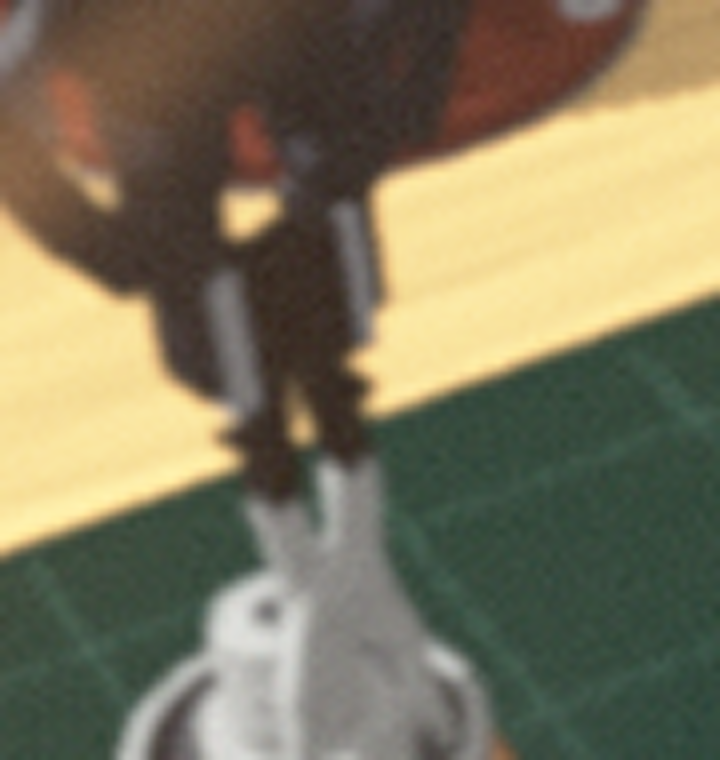

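Run:
```python
from h import *
for t in ("w23","w26"):
    f,m,p,R=load(t); crop(f,255,125,130,110,6,f"pics/{t}e.png")
```

```text
(no output)
```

View pics/w23e.png

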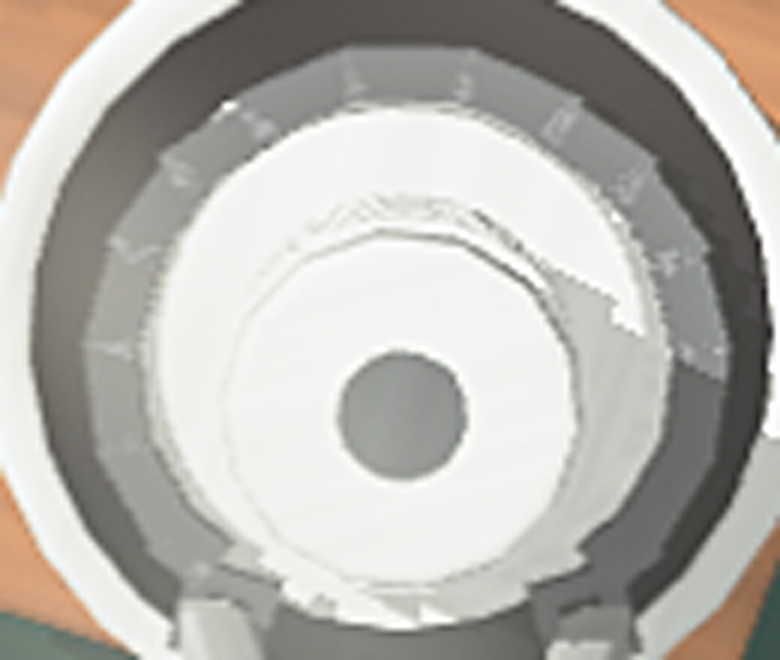

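View pics/w26e.png

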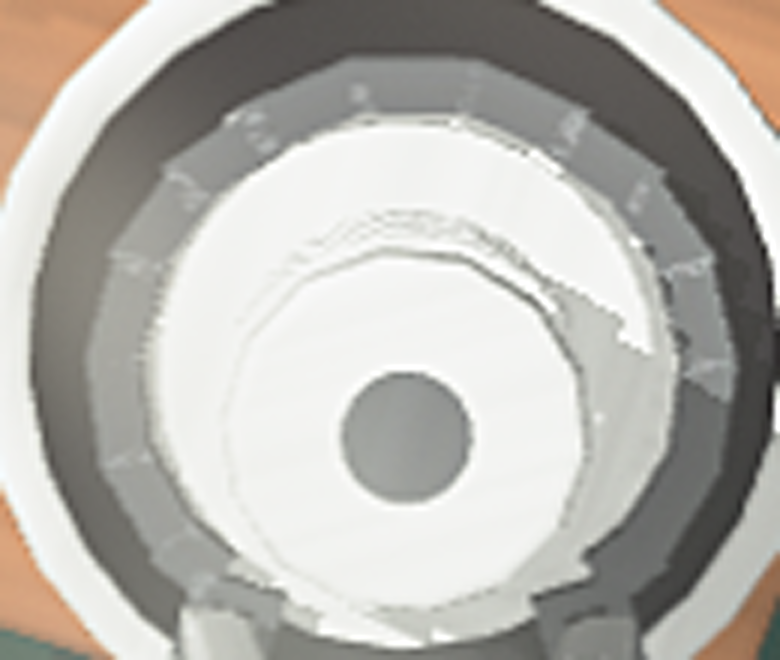

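Run:
```python
from h import *
D={"w23":dict(nose=(402,415),bo=(410,46),lo=(83,345),ro=(732,350),gapl=(275,600),gapr=(530,600)),"w26":dict(nose=(406,437),bo=(415,57),lo=(87,365),ro=(737,365),gapl=(285,605),gapr=(535,605))}
q=lambda x,y:[255+x/6-.42,125+y/6-.42]
for t in D:
  f,m,p,R=load(t); d=D[t]
  N=((onz(m,[q(*d["nose"])],.130)-p)@R*1e3)[0]
  for z in (.1016,.0996,.0966,.0946,.0933):
    X=(onz(m,[q(*d[k]) for k in ("bo","lo","ro","gapl","gapr")],z)-p)@R*1e3-N
    print(t,z,"back",X[0,:2].round(2),"width",(X[2,1]-X[1,1]).round(2),"xoflr",X[1:3,0].round(1),"gap",(X[4,1]-X[3,1]).round(2))
```

```text
w23 0.1016 back [31.74  0.76] width 65.89 xoflr [2.  1.5] gap 26.52
w23 0.0996 back [31.65  0.77] width 66.39 xoflr [1.7 1.2] gap 26.72
w23 0.0966 back [31.52  0.77] width 67.15 xoflr [1.2 0.7] gap 27.02
w23 0.0946 back [31.44  0.77] width 67.66 xoflr [0.9 0.4] gap 27.23
w23 0.0933 back [31.38  0.78] width 67.98 xoflr [0.7 0.2] gap 27.36
w26 0.1016 back [31.99  0.88] width 64.88 xoflr [1.8 1.8] gap 25.53
w26 0.0996 back [31.9   0.88] width 65.38 xoflr [1.5 1.5] gap 25.73
w26 0.0966 back [31.76  0.89] width 66.14 xoflr [1. 1.] gap 26.03
w26 0.0946 back [31.66  0.9 ] width 66.65 xoflr [0.7 0.7] gap 26.23
w26 0.0933 back [31.6   0.91] width 66.98 xoflr [0.5 0.5] gap 26.36
```

jog_arm(targets="0.2 0 0.3 0 24; 0.4 0 0.6 0 24; 0.4 0 0.9 0 24; 0.4 0 1.2 0 24; 0.4 0 1.2 0 24")

```text
clock: 26.1
tcp_pos: [0.5044, -0.1846, 0.2134]
eef_rot: [0.389, -3.117, -0.003]
force: [-0.1, 0.6, 6.3]
opening: 0.291
```

Run:
```python
from h import *
for i in range(3): f,m,p,R=shot("wrist","w27",1)
crop(f,255,125,130,110,6,"pics/w27e.png")
```

```text
w27 tcp [ 0.5044 -0.1846  0.2134] yaw -165.76 F [-0.1229  0.557   6.259 ] op 0.2908 clk 26.1 v 0.0023
w27 tcp [ 0.5044 -0.1846  0.2134] yaw -165.76 F [-0.1471  0.9778  6.6006] op 0.2885 clk 26.15 v 0.0015
w27 tcp [ 0.5045 -0.1846  0.2134] yaw -165.76 F [-0.4082  0.4527  6.2024] op 0.2843 clk 26.2 v 0.0026
```

View pics/w27e.png

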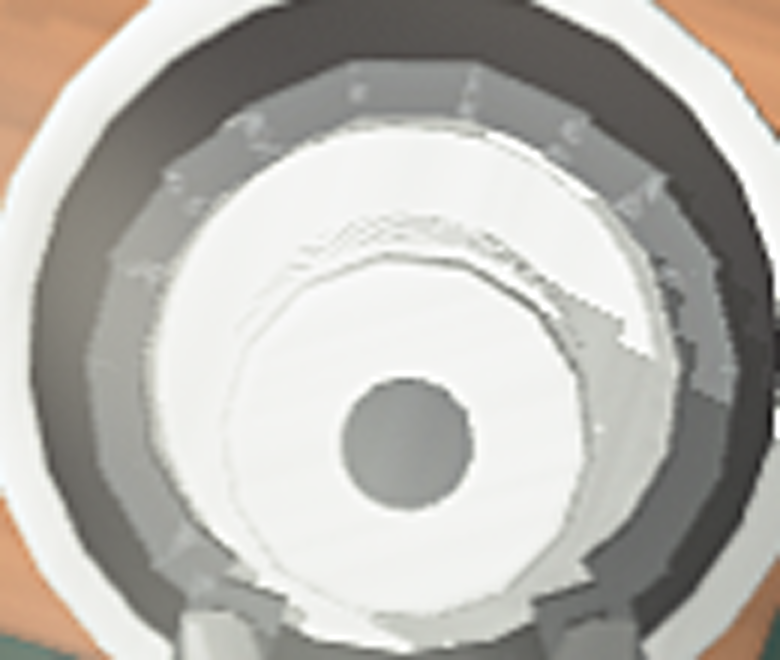

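jog_arm(targets="0 0 0.4 0 24; 0 0 0.8 0 24; 0 0 1.2 0 24; 0 0 1.2 0 24")

```text
clock: 26.65
tcp_pos: [0.5046, -0.1846, 0.2124]
eef_rot: [-0.389, 3.117, 0.002]
force: [0.4, 0.4, 7.3]
opening: 0.288
```

Run:
```python
from h import *
for i in range(3): f,m,p,R=shot("wrist","w28",1)
crop(f,255,125,130,110,6,"pics/w28e.png")
```

```text
w28 tcp [ 0.5046 -0.1846  0.2124] yaw -165.76 F [0.4422 0.3591 7.2906] op 0.2882 clk 26.65 v 0.0008
w28 tcp [ 0.5045 -0.1846  0.2124] yaw -165.76 F [-0.0804  0.423   7.6135] op 0.2876 clk 26.7 v 0.002
w28 tcp [ 0.5046 -0.1846  0.2125] yaw -165.76 F [-0.589   1.1236  8.0991] op 0.2872 clk 26.75 v 0.0018
```

View pics/w28e.png

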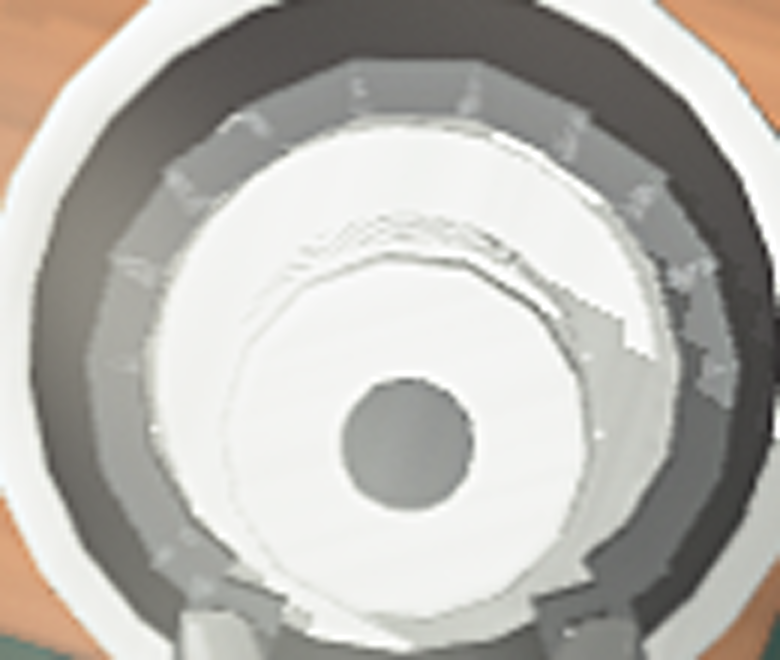

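jog_arm(targets="0 0 0.5 0 24; 0 0 1.0 0 24; 0 0 1.0 0 24")

```text
clock: 27.1
tcp_pos: [0.5051, -0.1847, 0.2123]
eef_rot: [-0.389, 3.116, 0.001]
force: [-0.8, 1.2, 13.9]
opening: 0.286
```

jog_arm(targets="0 0 0.4 0 24; 0 0 0.8 0 24; 0 0 0.8 0 24")

```text
clock: 27.4
tcp_pos: [0.5055, -0.1848, 0.2121]
eef_rot: [-0.389, 3.115, 0.0]
force: [-1.2, 2.3, 19.0]
opening: 0.29
```

jog_arm(targets="0 0 -0.4 0 24; 0 0 -0.6 0 24; 0 0 -0.6 0 24")

```text
clock: 27.7
tcp_pos: [0.5052, -0.1847, 0.2122]
eef_rot: [-0.389, 3.116, 0.001]
force: [-1.5, 1.3, 15.0]
opening: 0.284
```

Run:
```python
from h import *
for i in range(3): f,m,p,R=shot("wrist","w29",1)
crop(f,255,130,130,110,6,"pics/w29e.png")
print(R)
```

```text
w29 tcp [ 0.5052 -0.1847  0.2122] yaw -165.75 F [-1.454   1.3475 14.9802] op 0.284 clk 27.7 v 0.0014
w29 tcp [ 0.5052 -0.1848  0.2122] yaw -165.75 F [-0.5941  2.2159 13.811 ] op 0.2897 clk 27.75 v 0.0017
w29 tcp [ 0.5052 -0.1847  0.2122] yaw -165.75 F [-1.74    1.9602 15.0576] op 0.2859 clk 27.8 v 0.003
[[-0.9692 -0.2461  0.0017]
 [-0.2461  0.9692  0.0009]
 [-0.0018  0.0005 -1.    ]]
```

View pics/w29e.png

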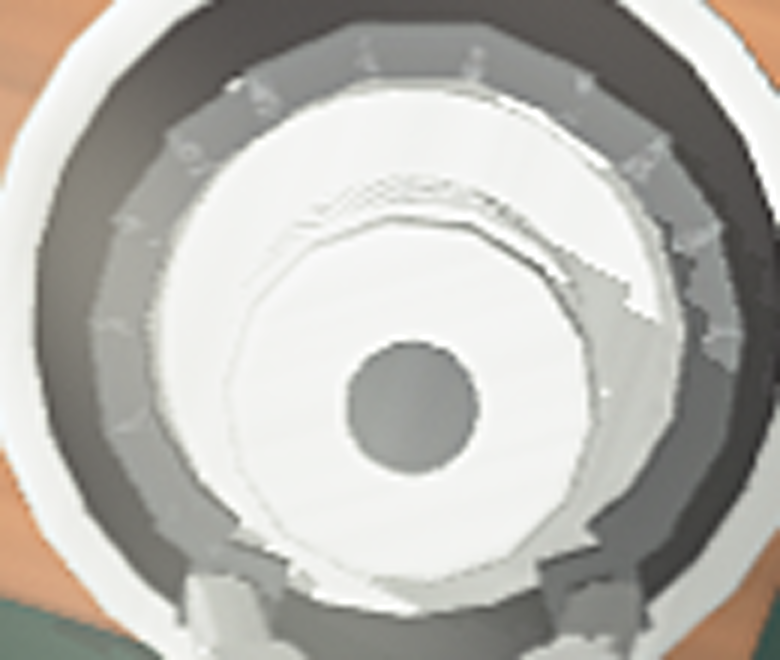

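Run:
```python
from h import *
def edge(f,m,p,R,tag):
    g=cv2.GaussianBlur(cv2.cvtColor(f,cv2.COLOR_RGB2GRAY),(3,3),0).astype(float)
    o=[(a,c) for a,c in nose(f)]
    return o
def nose(f):
    g=cv2.cvtColor(f,cv2.COLOR_RGB2GRAY); sub=g[165:225,295:350]; mk=((sub>110)&(sub<165)).astype(np.uint8)
    n,l,st,c=cv2.connectedComponentsWithStats(mk)
    return [(st[i,4],c[i]+[295,165]) for i in range(1,n) if 200<st[i,4]<450 and st[i,2]<30]
for t in ("w13","w15","w18","w19","w20","w21","w22","w23","w24","w25","w26","w27","w28","w29"):
    f,m,p,R=load(t); o=nose(f)
    if not o: print(t,"none");continue
    c=o[0][1]; N=onz(m,[c],.130)[0]
    # radial rays: project points on circle about axis at plane z, sample gray
    g=cv2.cvtColor(f,cv2.COLOR_RGB2GRAY).astype(np.float32)
    out=[]
    for z in (.0996,.0908):
      row=[]
      for a in (-100,-80,-60,-40,-20,0,20,40,60,80,100):
        ang=np.radians(a); d=R[:,0]*np.cos(ang)+R[:,1]*np.sin(ang)
        rs=np.arange(.0255,.039,.0002); X=N+np.outer(rs,d); X[:,2]=z
        px=proj(m,X).astype(np.float32); v=cv2.remap(g,px[:,0].reshape(1,-1),px[:,1].reshape(1,-1),cv2.INTER_LINEAR)[0]
        gr=np.convolve(v,np.r_[np.ones(5),-np.ones(5)]/5,"same"); k=np.argmax(np.where(rs>.029,np.where(rs<.0378,gr*-1,-99),-99)); k2=np.argmin(np.where((rs>.0285)&(rs<.0378),-(-gr),99)) 
        # outer edge: bright->dark drop
        dv=np.gradient(cv2.GaussianBlur(v.reshape(1,-1),(7,1),0)[0]); kk=np.argmin(np.where((rs>.0285)&(rs<.038),dv,99)); row.append(rs[kk]*1e3)
      out.append(row)
    print(t,np.array(out[0]).round(1),"back-chord@.0908",np.array(out[1]).round(1))
```

```text
w13 [29.7 30.3 30.7 31.1 31.7 32.1 31.5 31.1 30.7 29.9 29.5] back-chord@.0908 [30.5 30.7 30.9 31.1 31.5 31.7 31.3 31.3 31.1 30.7 30.7]
w15 [29.5 30.1 30.7 31.1 31.5 31.9 31.3 30.9 30.3 29.9 29.3] back-chord@.0908 [30.7 30.9 31.1 31.1 31.1 31.5 30.9 30.9 30.7 30.5 30.9]
w18 [29.9 30.3 30.5 31.1 31.5 31.7 31.3 30.9 30.5 29.9 30.1] back-chord@.0908 [30.7 30.9 31.1 31.1 31.3 31.3 31.1 30.9 30.7 30.3 31.1]
w19 [29.7 30.3 30.7 31.1 31.3 31.7 31.3 30.7 29.5 30.5 31.1] back-chord@.0908 [31.1 30.9 31.1 31.3 31.3 31.3 31.3 30.7 30.9 30.9 31.9]
w20 [30.5 30.3 30.7 31.1 31.5 31.5 31.3 30.7 30.3 29.7 30.5] back-chord@.0908 [31.7 31.1 30.9 31.1 31.3 31.3 31.1 30.9 30.7 30.5 31.7]
w21 [30.7 30.5 30.7 30.9 31.3 31.7 31.3 30.9 30.5 30.3 30.5] back-chord@.0908 [32.1 31.1 30.9 31.1 31.1 31.3 31.1 30.9 30.7 31.1 31.7]
w22 [31.5 31.3 31.3 31.1 31.3 31.7 31.7 31.3 31.7 31.9 32.1] back-chord@.0908 [32.9 31.9 31.3 31.1 31.1 31.3 31.5 31.3 32.1 32.7 33.7]
w23 [32.5 32.1 31.5 31.1 31.3 31.5 31.7 31.5 32.1 32.7 33.3] back-chord@.0908 [33.7 32.7 31.9 31.3 31.1 31.1 31.5 31.3 32.5 33.5 28.7]
w24 [32.3 31.9 31.7 31.3 31.5 31.7 31.9 31.5 32.3 32.7 33.1] back-chord@.0908 [33.5 32.5 31.9 30.9 31.1 31.3 31.5 31.5 32.7 33.5 28.7]
w25 [32.3 31.9 31.5 31.3 31.3 31.7 31.7 31.5 32.3 32.7 32.9] back-chord@.0908 [33.5 32.5 31.7 30.9 31.1 31.3 31.3 31.3 32.3 33.3 28.7]
w26 [31.9 31.9 31.5 31.1 31.5 31.7 31.7 31.5 32.1 32.5 32.9] back-chord@.0908 [33.3 32.3 31.7 31.1 31.1 31.3 31.5 31.3 32.5 33.3 28.7]
w27 [32.1 31.9 31.7 31.3 31.3 31.7 31.5 31.3 31.9 32.1 32.5] back-chord@.0908 [33.3 32.5 31.9 30.9 31.1 31.3 31.3 31.1 31.9 32.9 33.7]
w28 [32.3 32.1 31.9 31.3 31.5 31.5 31.3 31.1 31.7 32.1 32.1] back-chord@.0908 [33.5 32.7 31.9 31.3 31.1 31.1 31.1 30.9 31.9 32.7 33.5]
w29 [31.9 31.7 31.5 31.3 31.5 31.5 31.7 31.5 32.1 32.3 32.5] back-chord@.0908 [33.1 32.3 31.5 30.9 31.1 31.1 31.3 31.3 32.3 33.1 33.7]
```

jog_arm(targets="-0.1 0 0.1 0 25; -0.2 0 0.2 0 26; -0.3 0 0.3 0 27; -0.3 0 0.3 0 27")

```text
clock: 28.25
tcp_pos: [0.5057, -0.185, 0.2121]
eef_rot: [-0.389, 3.115, -0.0]
force: [-1.0, 0.6, 15.9]
opening: 0.318
```

jog_arm(targets="-0.1 0 0.1 0 28; -0.2 0 0.2 0 29; -0.3 0 0.3 0 30; -0.3 0 0.3 0 30")

```text
clock: 28.65
tcp_pos: [0.5062, -0.1852, 0.212]
eef_rot: [-0.389, 3.115, -0.001]
force: [-0.8, -0.8, 17.6]
opening: 0.353
```

jog_arm(targets="-0.1 0 0 0 31; -0.2 0 0 0 32; -0.3 0 0 0 33; -0.3 0 0 0 33")

```text
clock: 29.05
tcp_pos: [0.5064, -0.1852, 0.2119]
eef_rot: [-0.389, 3.115, -0.001]
force: [-0.6, -1.8, 15.9]
opening: 0.388
```

Run:
```python
from h import *
for i in range(2): f,m,p,R=shot("wrist","w30",1)
crop(f,255,130,130,110,6,"pics/w30e.png")
```

```text
w30 tcp [ 0.5064 -0.1852  0.2119] yaw -165.77 F [-0.6408 -1.7739 15.943 ] op 0.3881 clk 29.05 v 0.0013
w30 tcp [ 0.5064 -0.1852  0.2119] yaw -165.77 F [-0.5448 -1.4361 16.1085] op 0.3852 clk 29.1 v 0.0015
```

View pics/w30e.png

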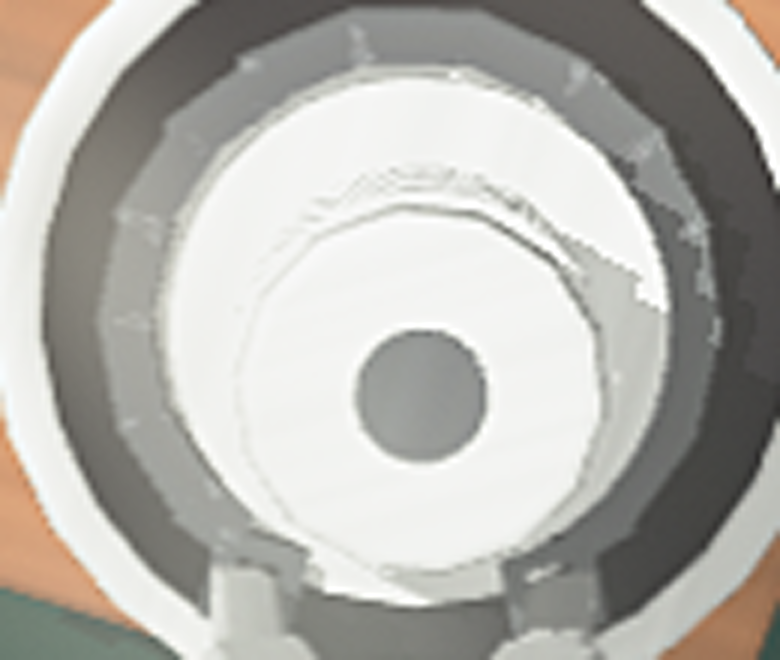

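jog_arm(targets="-0.1 0.1 0 0 34; -0.2 0.2 0.1 0 35; -0.3 0.3 0.1 0 36; -0.3 0.3 0.1 0 36")

```text
clock: 29.55
tcp_pos: [0.5062, -0.1848, 0.2115]
eef_rot: [-0.389, 3.116, -0.001]
force: [-0.9, -1.1, 13.8]
opening: 0.424
```

jog_arm(targets="-0.1 0 0.1 0 37; -0.2 0 0.2 0 38; -0.3 0 0.2 0 39; -0.3 0 0.2 0 39")

```text
clock: 29.95
tcp_pos: [0.5065, -0.1844, 0.2111]
eef_rot: [-0.389, 3.116, 0.0]
force: [-1.5, -0.2, 12.4]
opening: 0.458
```

jog_arm(targets="-0.1 0 0.3 0 40; -0.2 0 0.6 0 41; -0.3 0 0.8 0 42; -0.3 0 0.8 0 42")

```text
clock: 30.35
tcp_pos: [0.507, -0.1843, 0.2105]
eef_rot: [-0.389, 3.115, 0.0]
force: [-0.2, 0.3, 13.4]
opening: 0.492
```

jog_arm(targets="-0.1 0 0.3 0 43; -0.2 0 0.6 0 44; -0.3 0 0.8 0 45; -0.3 0 0.8 0 45")

```text
clock: 30.75
tcp_pos: [0.5073, -0.1843, 0.2097]
eef_rot: [-0.389, 3.115, 0.0]
force: [-0.7, -0.0, 14.0]
opening: 0.525
```

Run:
```python
from h import *
for i in range(2): f,m,p,R=shot("wrist","w31",1)
crop(f,255,130,130,110,6,"pics/w31e.png")
```

```text
w31 tcp [ 0.5073 -0.1843  0.2097] yaw -165.76 F [-0.7142 -0.0323 13.9577] op 0.5253 clk 30.75 v 0.0011
w31 tcp [ 0.5073 -0.1843  0.2097] yaw -165.76 F [ 0.3274 -0.5306 13.3828] op 0.5261 clk 30.8 v 0.0027
```

View pics/w31e.png

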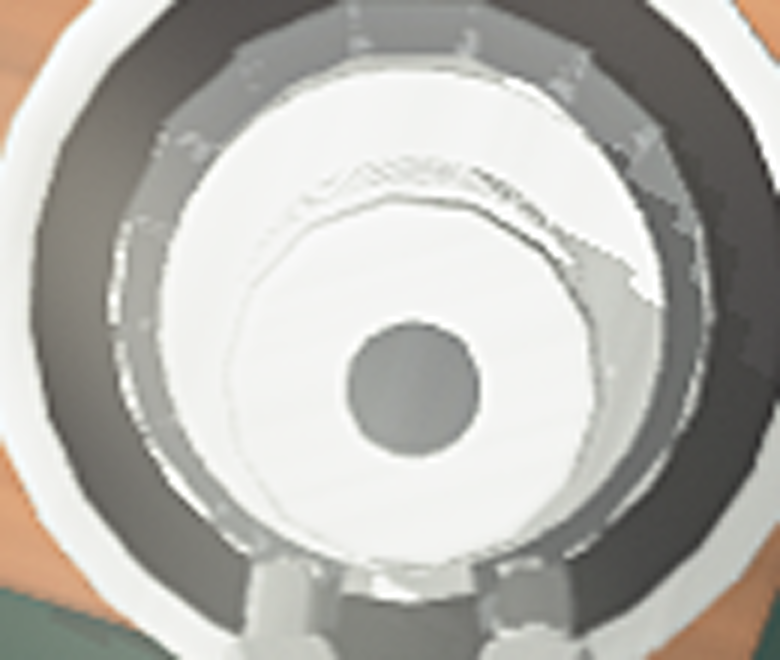

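jog_arm(targets="-0.1 0 0.3 0 46; -0.2 0 0.6 0 47; -0.3 0 0.9 0 48; -0.3 0 0.9 0 48")

```text
clock: 31.25
tcp_pos: [0.5075, -0.1842, 0.2086]
eef_rot: [-0.389, 3.116, 0.0]
force: [-0.2, 0.7, 11.5]
opening: 0.564
```

jog_arm(targets="-0.1 0 0.3 0 49; -0.2 0 0.6 0 50; -0.3 0 0.9 0 51; -0.3 0 0.9 0 51")

```text
clock: 31.65
tcp_pos: [0.5077, -0.1841, 0.2076]
eef_rot: [-0.389, 3.116, 0.0]
force: [-1.0, 0.0, 11.7]
opening: 0.596
```

Run:
```python
from h import *
for i in range(2): f,m,p,R=shot("wrist","w32",1)
crop(f,255,130,130,110,6,"pics/w32e.png")
```

```text
w32 tcp [ 0.5077 -0.1841  0.2076] yaw -165.76 F [-1.0192  0.0366 11.6734] op 0.5963 clk 31.65 v 0.0025
w32 tcp [ 0.5076 -0.184   0.2076] yaw -165.76 F [1.733  0.3256 9.855 ] op 0.6004 clk 31.7 v 0.0013
```

View pics/w32e.png

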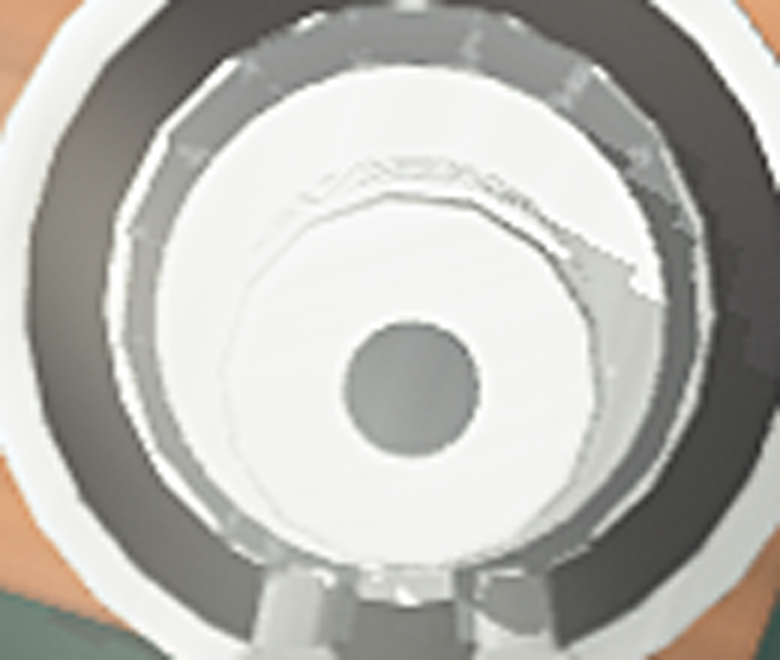

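jog_arm(targets="-0.2 0 0.5 0 52; -0.4 0 0.9 0 53; -0.6 0 1.3 0 54; -0.6 0 1.3 0 54")

```text
clock: 32.15
tcp_pos: [0.508, -0.1838, 0.206]
eef_rot: [-0.389, 3.117, 0.001]
force: [-0.2, 0.3, 9.0]
opening: 0.633
```

jog_arm(targets="-0.1 0 0.3 0 55; -0.2 0 0.6 0 56; -0.2 0 0.8 0 56; -0.2 0 0.8 0 56")

```text
clock: 32.55
tcp_pos: [0.5082, -0.1837, 0.2052]
eef_rot: [-0.389, 3.117, 0.001]
force: [0.1, -0.5, 9.1]
opening: 0.655
```

Run:
```python
from h import *
for i in range(2): f,m,p,R=shot("wrist","w33",1)
crop(f,255,130,130,110,6,"pics/w33e.png")
```

```text
w33 tcp [ 0.5082 -0.1837  0.2052] yaw -165.76 F [ 0.0822 -0.5143  9.0675] op 0.6552 clk 32.55 v 0.0015
w33 tcp [ 0.5082 -0.1837  0.2052] yaw -165.76 F [-0.3674 -0.0591 10.8255] op 0.6545 clk 32.6 v 0.0013
```

View pics/w33e.png

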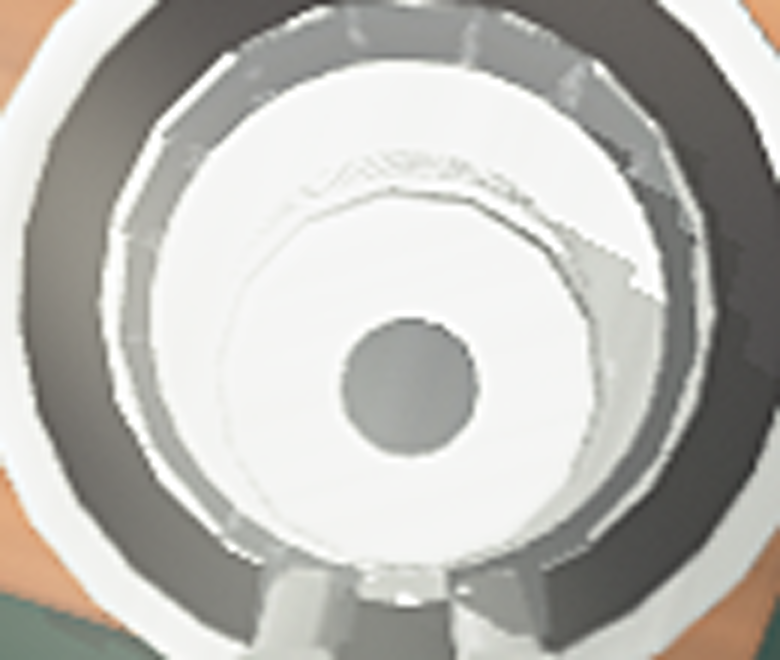

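View pics/w33.png

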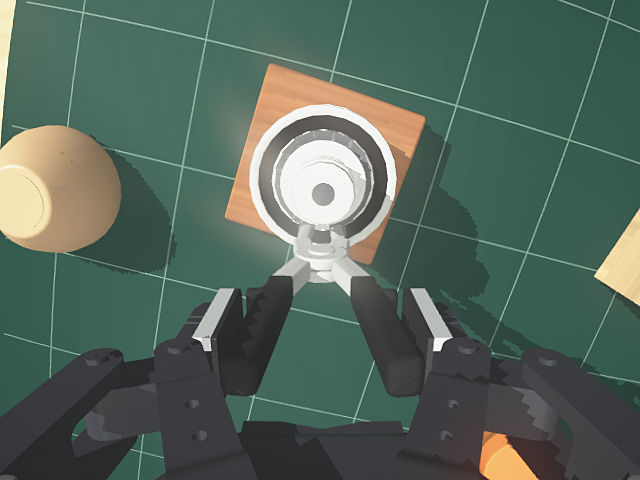

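jog_arm(targets="-0.4 0 0.2 0 57; -0.8 0 0.4 0 57; -1.2 0 0.6 0 57; -1.2 0 0.6 0 57")

```text
clock: 33.05
tcp_pos: [0.5095, -0.1835, 0.2047]
eef_rot: [-0.389, 3.116, 0.001]
force: [-0.1, -0.6, 10.1]
opening: 0.669
```

Run:
```python
from h import *
for i in range(2): f,m,p,R=shot("wrist","w34",1)
crop(f,255,130,130,110,6,"pics/w34e.png")
```

```text
w34 tcp [ 0.5095 -0.1835  0.2047] yaw -165.76 F [-0.085  -0.591  10.1083] op 0.669 clk 33.05 v 0.0014
w34 tcp [ 0.5095 -0.1835  0.2047] yaw -165.76 F [ 0.3096  0.3974 11.7263] op 0.668 clk 33.1 v 0.0016
```

View pics/w34e.png

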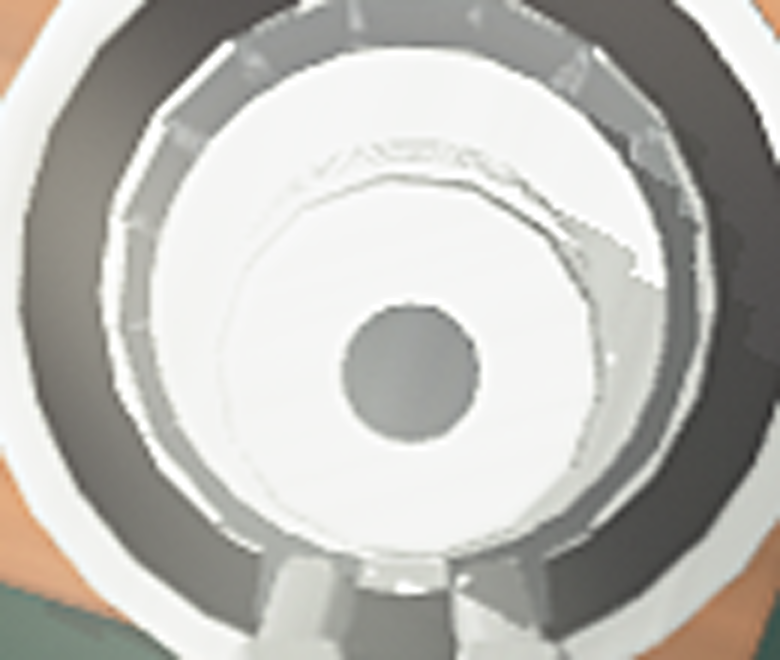

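Run:
```python
from h import *
f,m,p,R=load("w34")
crop(f,262,115,120,75,6.6,"pics/w34f.png")
g=cv2.cvtColor(f,cv2.COLOR_RGB2GRAY); sub=g[165:225,295:350]; mk=((sub>110)&(sub<165)).astype(np.uint8)
n,l,st,c=cv2.connectedComponentsWithStats(mk); c=[c[i]+[295,165] for i in range(1,n) if 200<st[i,4]<450 and st[i,2]<30][0]
N=onz(m,[c],.130)[0];print("nose world",N,"pins guess dist",)
z=.0908
for a in (0,-20,20,-40,40,-60,60,-80,80,-100,100):
    d=R[:,0]*np.cos(np.radians(a))+R[:,1]*np.sin(np.radians(a)); rs=np.arange(.024,.0345,.0005)
    X=N+np.outer(rs,d);X[:,2]=z;px=proj(m,X).astype(np.float32)
    v=cv2.remap(g,px[:,0].reshape(1,-1),px[:,1].reshape(1,-1),cv2.INTER_LINEAR)[0];print(a,v)
```

```text
nose world [ 0.4812 -0.1894  0.13  ] pins guess dist
0 [243 151 143 149 151 152 153 153 155 154 145 189 233 191  81  91  94  95
  97  98  98  99]
-20 [250 243 195 143 146 149 150 151 152 153 152 148 168 231 240 114  81  88
  89  89  89  89]
20 [167 144 149 151 151 153 154 156 155 152 175 184 146  91  97  99 101 101
 102 102 102 103]
-40 [246 248 250 210 144 150 154 155 157 154 153 151 163 227 251 195  93  88
  94  94  94  94]
40 [157 147 150 152 154 155 155 155 156 178 184 123  92  96  98  97  98  98
  99  99  99  99]
-60 [245 246 248 247 222 175 163 164 166 167 166 163 196 240 254 244 144 118
 125 127 128 128]
60 [141 105 121 147 155 153 150 163 188 200 125  86  81  84  86  91  92  92
  92  92  92  92]
-80 [245 245 245 246 249 242 209 173 180 182 181 182 207 244 252 238 179 147
 146 148 147 148]
80 [194 124 108 114 115 113 124 181 213 185 111  70  75  77  77  77  77  84
  84  83  83  84]
-100 [243 243 243 244 245 245 240 211 187 180 181 179 173 215 244 248 216 130
 136 138 138 136]
100 [197 160 121 111 113 113 110 122 175 181 124  82  70  74  75  74  74  73
  73  75  75  78]
```

View pics/w34f.png

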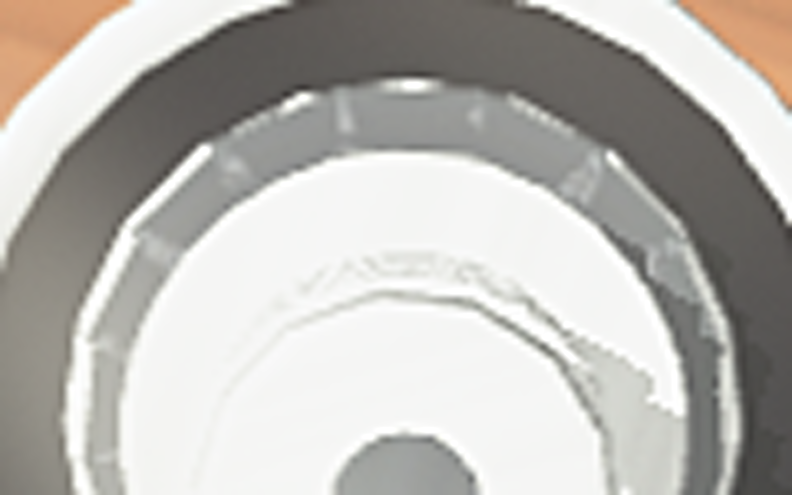

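jog_arm(targets="0.5 0 -0.5 0 57; 0.6 0 -1 0 57; 0.6 0 -1.5 0 57; 0.6 0 -2 0 57; 0.6 0 -2.5 0 57; 0.6 0 -3 0 57")

```text
clock: 33.75
tcp_pos: [0.5078, -0.183, 0.2063]
eef_rot: [0.389, -3.116, -0.004]
force: [1.2, -0.1, -2.3]
opening: 0.672
```

jog_arm(targets="0 0 -0.7 0 57; 0 0 -1.4 0 57; 0 0 -2 0 57; 0 0 -2 0 57")

```text
clock: 34.15
tcp_pos: [0.5081, -0.1831, 0.2088]
eef_rot: [0.389, -3.117, -0.003]
force: [-0.4, -1.4, -1.7]
opening: 0.668
```

Run:
```python
from h import *
for i in range(2): f,m,p,R=shot("wrist","w35",1)
crop(f,255,130,130,110,6,"pics/w35e.png")
```

```text
w35 tcp [ 0.5081 -0.1831  0.2088] yaw -165.76 F [-0.4344 -1.4014 -1.7372] op 0.6677 clk 34.15 v 0.003
w35 tcp [ 0.5081 -0.1831  0.2088] yaw -165.76 F [-0.7467 -0.0643 -2.1083] op 0.6713 clk 34.2 v 0.0028
```

View pics/w35e.png

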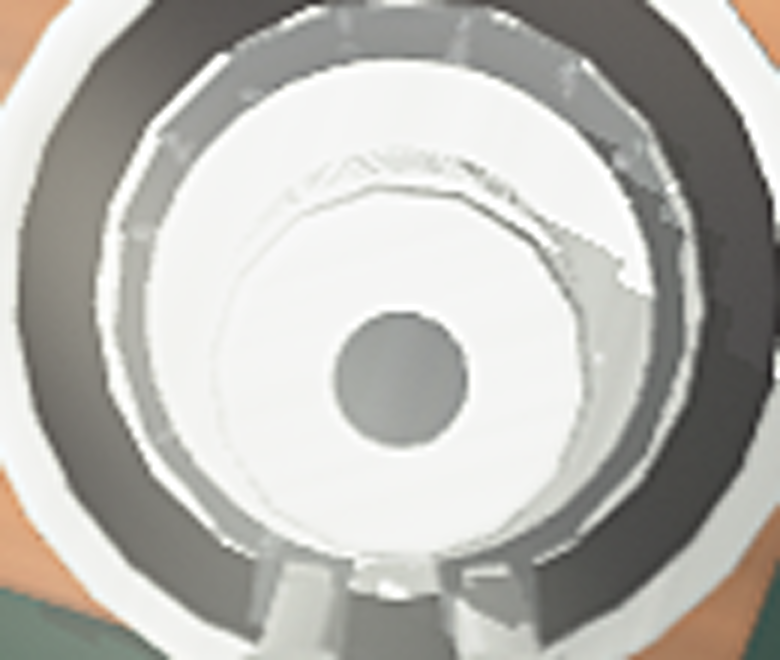

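jog_arm(targets="0 0 -3 0 57; 0 0 -8 0 57; 0 0 -16 0 57; 0 0 -26 0 57; 0 0 -38 0 57; 0 0 -50 0 57; 0 0 -60 0 57; 0 0 -65 0 57")

```text
clock: 35.05
tcp_pos: [0.5087, -0.1835, 0.2752]
eef_rot: [-0.389, 3.117, 0.002]
force: [-0.2, -0.2, -1.5]
opening: 0.668
```

Run:
```python
from h import *
for i in range(2): f,m,p,R=shot("wrist","w36",1)
crop(f,245,130,150,110,5.3,"pics/w36e.png")
```

```text
w36 tcp [ 0.5087 -0.1835  0.2752] yaw -165.76 F [-0.1822 -0.1613 -1.4874] op 0.668 clk 35.05 v 0.1059
w36 tcp [ 0.5088 -0.1836  0.2754] yaw -165.76 F [-0.0121  0.0906 -0.8713] op 0.6662 clk 35.1 v 0.0309
```

View pics/w36e.png

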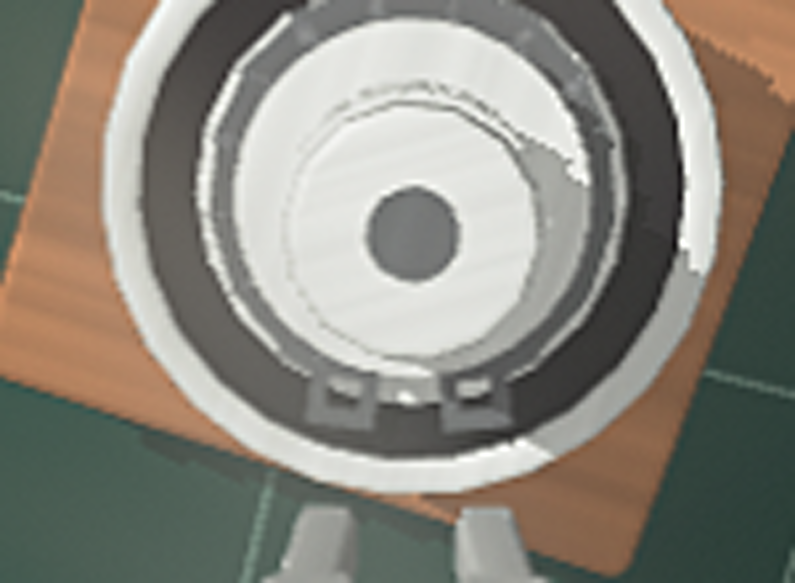

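Run:
```python
from h import *
f,m,p,R=load("w36")
q=lambda x,y:[245+x/5.3-.4,130+y/5.3-.4]
meas(m,p,R,[(342,400),(477,400)],[(330,510),(487,508)],q,zh=.0918,dj=.114,nose=(413,234))
```

```text
holes [ -1.876  -10.7062 183.6414] [ -1.8755   8.9587 183.6552] sep 19.664938106886037 mid [ -1.8758  -0.8737 183.6483] ang -0.0015873277330885989
jaw [[-0.1463552324803655, -10.069546378621867], [0.09391781876249046, 8.15362431461398]] sep 18.223170693235847 pinmid -2.5262187068589377 -0.9579610320039436 slope 0.24027305124285597
shift x,y [0.6505 0.0842]
nose [[ 27.6389  -0.4159 145.4181]] hole mid - nose [-29.5147  -0.4579]
```

jog_arm(targets="-2 10 0 1 57; -6 30 0 3 57; -12 60 0 6 57; -18 90 0 9 57; -24 120 0 12 57; -30 150 0 15 57; -36 180 0 18 57; -41 205 0 20 57")

```text
clock: 35.95
tcp_pos: [0.497, 0.027, 0.2737]
eef_rot: [-0.16, -3.136, -0.003]
force: [-0.9, 0.4, -1.5]
opening: 0.666
```

Run:
```python
from h import *
p,R,o=T();print(p,o["force"],o["opening"])
d=np.array([.490,.149,.275])-p;print(d@R*1e3,np.degrees(np.arctan2(R[1,0],R[0,0])))
```

```text
[0.497  0.027  0.2737] [-0.9119  0.4222 -1.4956] 0.666348667214953
[ 19.4022 120.6413  -1.026 ] 174.14926676517976
```

jog_arm(targets="5 28 0 2 57; 10 56 0 4 57; 15 82 0 6 57; 18 104 0 8 57; 20 117 0 8.2 57; 20.5 121.5 0 8.2 57; 20.5 122.4 0 8.2 57; 20.5 122.4 0 8.2 57")

```text
clock: 36.75
tcp_pos: [0.4895, 0.1486, 0.2743]
eef_rot: [-0.382, -3.117, -0.002]
force: [0.3, -0.2, -2.3]
opening: 0.667
```

Run:
```python
from h import *
for i in range(2): f,m,p,R=shot("wrist","w37",1)
crop(f,230,180,180,150,4,"pics/w37c.png")
```

```text
w37 tcp [0.4895 0.1486 0.2743] yaw 166.03 F [ 0.3072 -0.2404 -2.3306] op 0.667 clk 36.75 v 0.0093
w37 tcp [0.4896 0.1485 0.2743] yaw 166.01 F [ 0.4422  0.2963 -1.3408] op 0.6705 clk 36.8 v 0.0029
```

View pics/w37c.png

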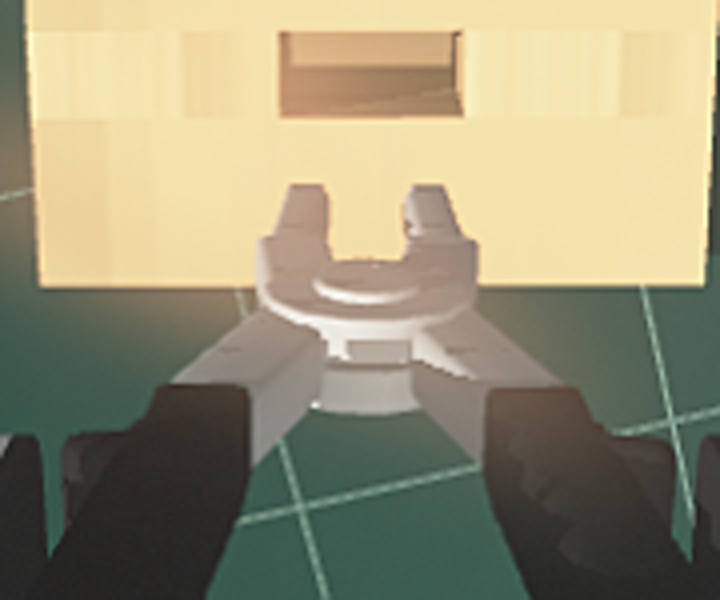

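Run:
```python
from h import *
f,m,p,R=load("w37")
q=lambda x,y:[230+x/4-.4,180+y/4-.4]
S=(onz(m,[q(280,33),q(463,33),q(463,118),q(280,118)],.072)-p)@R*1e3;print(S,S.mean(0))
meas(m,p,R,[(280,75),(463,75)],[(309,186),(430,186)],q,zh=.072,dj=.114)
```

```text
[[  8.0434 -18.4303 202.2998]
 [  8.0429  18.5404 202.3454]
 [ -9.5326  18.7825 202.3203]
 [ -9.53   -18.6567 202.2741]] [ -0.7441   0.059  202.3099]
holes [ -0.5864 -18.5403 202.2872] [ -0.5879  18.6581 202.3331] sep 37.19846354319506 mid [ -0.5872   0.0589 202.3101] ang 0.0023782334499093307
jaw [[-0.6401226237879195, -9.640485946836192], [-0.6423819648952142, 8.975731663815434]] sep 18.616217610651624 pinmid -3.141252294341567 -0.33237714151037867 slope -0.0022593411072946434
shift x,y [2.5541 0.3913]
```

jog_arm(targets="1 0.4 8 0 57; 2 0.4 20 0 57; 2 0.4 33 0 57; 2 0.4 46 0 57; 2 0.4 58 0 57; 2 0.4 68 0 57; 2 0.4 75 0 57; 2 0.4 77 0 57")

```text
clock: 37.65
tcp_pos: [0.4872, 0.1502, 0.1966]
eef_rot: [-0.382, -3.116, -0.002]
force: [0.2, 0.1, -0.1]
opening: 0.67
```

Run:
```python
from h import *
for i in range(2): f,m,p,R=shot("wrist","w38",1)
crop(f,230,180,180,150,4,"pics/w38c.png")
```

```text
w38 tcp [0.4872 0.1502 0.1966] yaw 166.03 F [ 0.1548  0.1156 -0.1322] op 0.6699 clk 37.65 v 0.0326
w38 tcp [0.4873 0.1502 0.1968] yaw 166.04 F [ 0.1462  0.1427 -1.8845] op 0.6674 clk 37.7 v 0.0169
```

View pics/w38c.png

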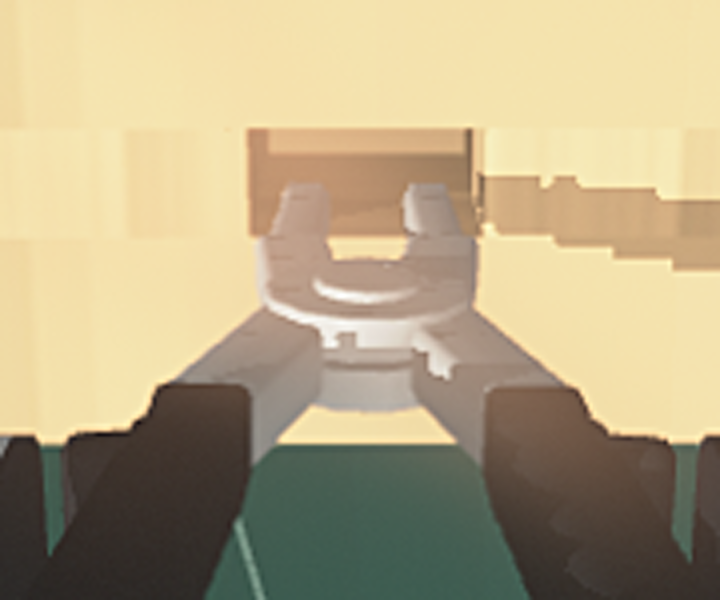

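jog_arm(targets="0 0 6 0 57; 0 0 14 0 57; 0 0 24 0 57; 0 0 34 0 57; 0 0 44 0 57; 0 0 53 0 57; 0 0 59 0 57; 0 0 61 0 57")

```text
clock: 38.55
tcp_pos: [0.4871, 0.1503, 0.1356]
eef_rot: [-0.382, -3.116, -0.002]
force: [-0.5, 0.1, -1.6]
opening: 0.668
```

jog_arm(targets="0 0 1 0 57; 0 0 2 0 57; 0 0 3 0 57")

```text
clock: 38.85
tcp_pos: [0.4877, 0.1505, 0.1337]
eef_rot: [-0.382, -3.118, -0.003]
force: [0.2, -0.0, -2.0]
opening: 0.668
```

jog_arm(targets="0 0 0.5 0 57; 0 0 1 0 57; 0 0 1.5 0 57")

```text
clock: 39.15
tcp_pos: [0.4876, 0.1504, 0.132]
eef_rot: [-0.382, -3.117, -0.003]
force: [-0.5, -0.2, -1.7]
opening: 0.671
```

jog_arm(targets="0 0 0.5 0 57; 0 0 0.8 0 57")

```text
clock: 39.35
tcp_pos: [0.4875, 0.1504, 0.1311]
eef_rot: [-0.382, -3.117, -0.003]
force: [-0.1, -0.3, -1.7]
opening: 0.668
```

jog_arm(targets="0 0 0.4 0 57; 0 0 0.8 0 57; 0 0 0.8 0 57")

```text
clock: 39.65
tcp_pos: [0.4875, 0.1505, 0.1303]
eef_rot: [-0.382, -3.117, -0.003]
force: [-0.3, 0.0, -1.8]
opening: 0.666
```

jog_arm(targets="0 0 0.4 0 57; 0 0 0.8 0 57; 0 0 0.8 0 57")

```text
clock: 39.95
tcp_pos: [0.4877, 0.1504, 0.1297]
eef_rot: [-0.382, -3.118, -0.003]
force: [0.6, -0.5, 1.2]
opening: 0.672
```

jog_arm(targets="0 0 0.3 0 58.5; 0 0 0.8 0 60; 0 0 1.3 0 61.5; 0 0 1.8 0 63; 0 0 2.2 0 64.5; 0 0 2.2 0 66; 0 0 2.2 0 68")

```text
clock: 40.65
tcp_pos: [0.4873, 0.1504, 0.1272]
eef_rot: [-0.382, -3.117, -0.003]
force: [0.5, 0.4, -1.2]
opening: 0.798
```

Run:
```python
from h import *
for i in range(2): f,m,p,R=shot("wrist","w39",1)
```

```text
w39 tcp [0.4873 0.1504 0.1272] yaw 166.04 F [ 0.5206  0.3756 -1.2356] op 0.7985 clk 40.65 v 0.0019
w39 tcp [0.4873 0.1504 0.1272] yaw 166.04 F [ 0.5687 -0.1309 -1.6952] op 0.7973 clk 40.7 v 0.0016
```

View pics/w39.png

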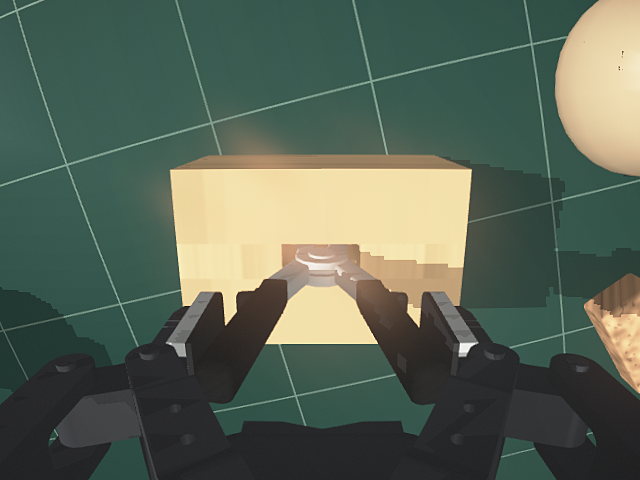

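jog_arm(targets="0 0 0 0 69; 0 0 0 0 70; 0 0 0 0 71; 0 0 0 0 73; 0 0 0 0 75")

```text
clock: 41.25
tcp_pos: [0.4875, 0.1505, 0.1274]
eef_rot: [-0.382, -3.117, -0.003]
force: [0.7, 0.0, 0.3]
opening: 0.879
```

Run:
```python
from h import *
for i in range(2): f,m,p,R=shot("wrist","w40",1)
```

```text
w40 tcp [0.4875 0.1505 0.1274] yaw 166.04 F [0.6595 0.0109 0.3377] op 0.879 clk 41.25 v 0.0019
w40 tcp [0.4875 0.1504 0.1274] yaw 166.04 F [-0.1893  0.3108  0.1178] op 0.8776 clk 41.3 v 0.0014
```

View pics/w40.png

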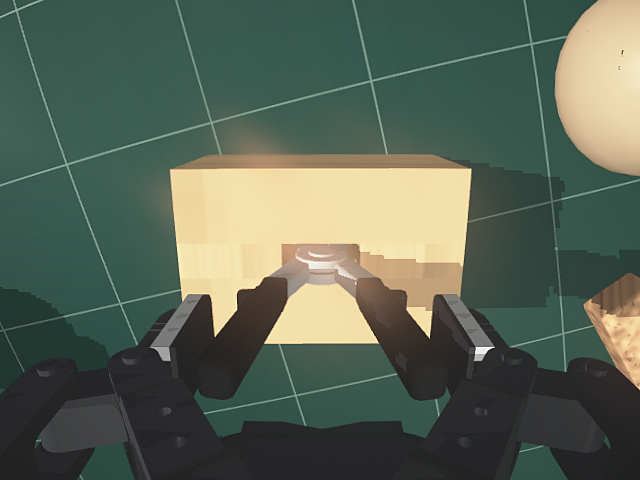

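jog_arm(targets="0 0 0 0 80; 0 0 0 0 85; 0 0 0 0 85; 0 0 -4 0 85; 0 0 -10 0 85; 0 0 -20 0 85; 0 0 -35 0 85; 0 0 -52 0 85")

```text
clock: 42.15
tcp_pos: [0.4874, 0.1503, 0.1805]
eef_rot: [-0.382, -3.117, -0.003]
force: [0.3, 0.4, -0.3]
opening: 0.996
```

jog_arm(targets="0 0 -20 0 85; 0 0 -38 0 85; 0 0 -50 0 85; 0 0 -56 0 85; 0 0 -56 0 85")

```text
clock: 42.65
tcp_pos: [0.4879, 0.1503, 0.236]
eef_rot: [-0.382, -3.118, -0.003]
force: [0.7, 0.3, -0.8]
opening: 0.997
```

Run:
```python
from h import *
for i in range(2): f,m,p,R=shot("wrist","w41",1)
shot("scene","s41");f=shot("top","t41")[0]
```

```text
w41 tcp [0.4879 0.1503 0.236 ] yaw 166.04 F [ 0.7208  0.3471 -0.8013] op 0.9974 clk 42.65 v 0.0292
w41 tcp [0.4875 0.1503 0.2352] yaw 166.04 F [ 0.1928  0.1514 -0.1789] op 0.9934 clk 42.7 v 0.016
s41 tcp [0.4873 0.1502 0.2347] yaw 166.04 F [-0.5533 -0.3755 -0.7839] op 0.9927 clk 42.75 v 0.0075
t41 tcp [0.4871 0.1502 0.2346] yaw 166.04 F [ 0.3048 -0.326  -0.1416] op 0.9946 clk 42.8 v 0.0044
```

View pics/w41.png

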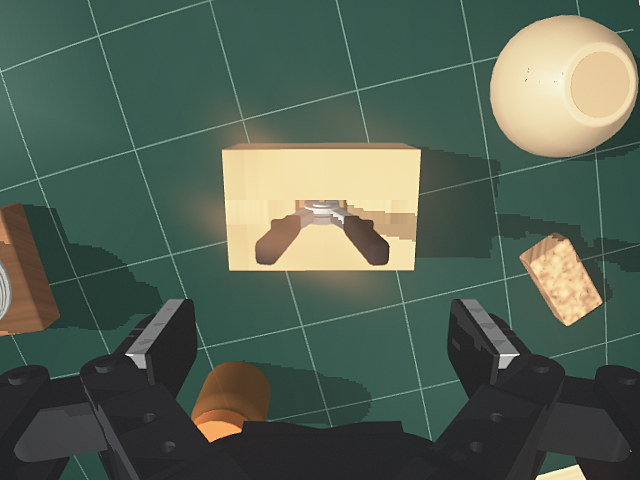

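View pics/s41.png

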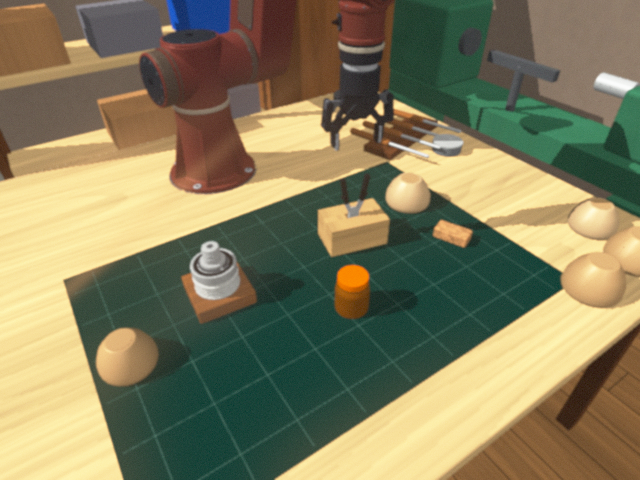

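View pics/t41.png

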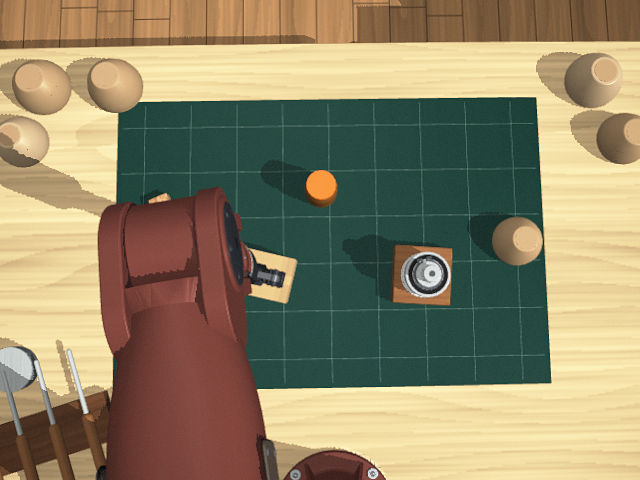

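jog_arm(targets="-5 -20 0 0 85; -14 -60 0 0 85; -25 -105 0 0 85; -36 -150 0 0 85; -47 -200 0 0 85; -58 -250 0 0 85; -70 -295 0 0 85; -78 -331 0 0 85")

```text
clock: 43.65
tcp_pos: [0.4829, -0.1925, 0.2341]
eef_rot: [-0.384, -3.116, -0.003]
force: [0.0, 0.6, 0.4]
opening: 0.997
```

jog_arm(targets="0 0 10 0 85; 0 0 20 0 85; 0 0 32 0 85; 0 0 40 0 85; 0 0 45 0 85; 0 0 45 0 85")

```text
clock: 44.25
tcp_pos: [0.4831, -0.1888, 0.189]
eef_rot: [-0.38, -3.116, -0.003]
force: [0.5, 0.3, -0.8]
opening: 0.995
```

Run:
```python
from h import *
for i in range(3): f,m,p,R=shot("wrist","w42",1)
crop(f,220,110,200,150,4,"pics/w42c.png")
```

```text
w42 tcp [ 0.4831 -0.1888  0.189 ] yaw 166.11 F [ 0.5174  0.278  -0.7741] op 0.9952 clk 44.25 v 0.0237
w42 tcp [ 0.4834 -0.1891  0.1895] yaw 166.09 F [ 0.3984 -0.8911 -0.0653] op 0.9947 clk 44.3 v 0.0158
w42 tcp [ 0.4836 -0.1894  0.1899] yaw 166.08 F [-0.0923  0.6832  0.2069] op 0.9969 clk 44.35 v 0.0078
```

View pics/w42c.png

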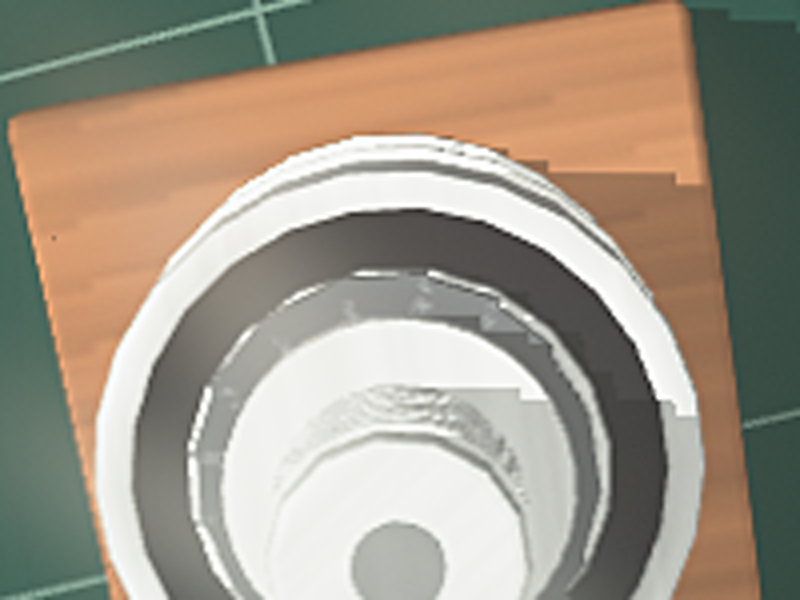

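Run:
```python
from h import *
f,m,p,R=load("w42")
crop(f,250,160,150,120,5.3,"pics/w42d.png")
```

```text
(no output)
```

View pics/w42d.png

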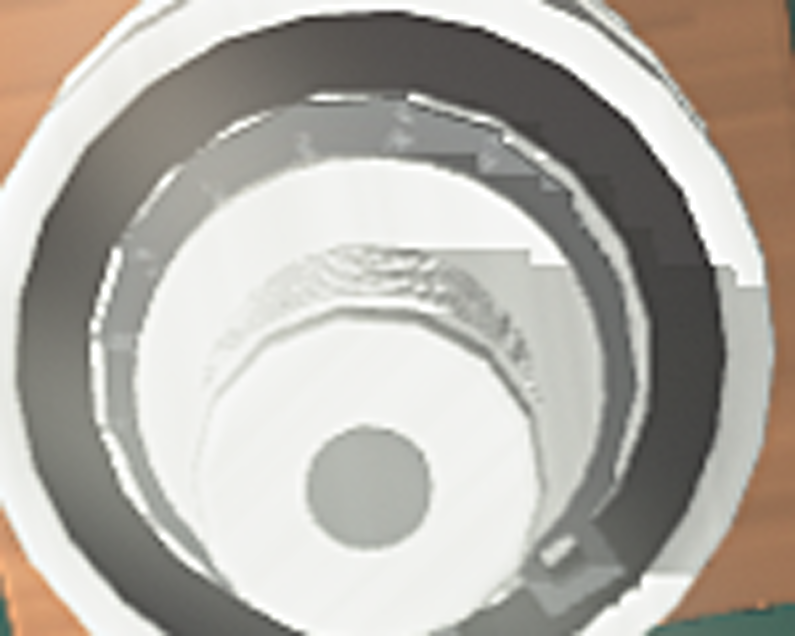

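Run:
```python
from h import *
p,R,o=T();print(p,o["clock"],o["force"])
bot.finish_job()
```

```text
[ 0.4837 -0.1896  0.1901] 44.4 [0.1828 0.1905 1.1669]
the job is handed in; nothing more can be done
```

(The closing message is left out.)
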